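# Clamp the tin board, then stand the weighted cutter tins heavy end down

## Task

First lock the tin board to the counter: turn the black wing thumbscrew on it clockwise until its clutch slips for the first time, and stop there. Then lift each closed tin of pastry cutters to feel which end is the heavy one, and stand all the tins upright on the board, heavy end down, fully on the part kept for tins. Leave the other things on the counter as they are.

Things in the scene. Friction and masses are not known exactly. Their poses are not given: they have to be found in the camera images.
- board: fixed wooden slab 20 mm thick lying on the counter, for tins. Origin on the counter; z up, x across it (wood to 60 mm either way), y along it (wood from -150 to +190 mm). Tins belong on y -150 to +135 mm: three 64 mm cork squares, flush marks only, lie at y -97.5, -12.5, +72.5 mm. At y +165 mm is the clamp: an aluminium bracket 58 mm high over the counter with an upright thumbscrew.
- clamp_screw (a joint): the clamp's screw with its steel collar (32 mm across, red line on top), rad: 0 slack, grows as it turns clockwise seen from above, and stops dead at 3.0, when it is home on its rubber foot. Starts anywhere from 0 to 1.3; turns easily (0.03 N m).
- clamp_wing (a joint): how far the black wing has slipped on the screw's collar, rad; the clutch between them slips at 0.15 N m. 0 at the start (red lines on wing and collar in line) and while the screw turns along; grows clockwise as the clutch slips. Turning the wing back anticlockwise would undo the screw.
- wing_grip (a point): grip point of the black wing, an upright bar 44 mm long (its x axis), 12 mm thick (y) and 30 mm high on the vertical screw axis, 93 mm over the counter. Wing top 10 mm above the point, its lower edge 20, collar top 24, bracket top 35 mm below. It turns with the wing (yaw = board's yaw - clamp_screw - clamp_wing).
- tin1: closed tin, tan with steel bands at both ends, 140 mm long (its x axis), 48 x 48 mm across, origin at its middle. The ends look alike, but a 0.30 kg weight is fast inside, 38 to 50 mm from the middle towards one end or the other; the empty tin is about 0.14 kg. At the start a tin lies on the counter between robot and board, its length within 25 degrees of the y direction.
- tin2: another such tin. Pinched at the middle and lifted, a tin pulls down towards its heavy end (0.1 to 0.15 N m): it tilts in a light grip of some newtons, and a firm grip holds it level. The weight does not shift during the job.
- tin3: another such tin. Only two or three of the six tins are there: those that read None from the very start are absent.
- tin4: another such tin. Which end is heavy cannot be told from outside and differs from tin to tin.
- tin5: another such tin.
- tin6: another such tin.
- bowl_big: steel mixing bowl, 200 mm across and 85 mm high, with a smaller one nested in it; origin at its underside. To be left alone.
- spoon_rest: white ceramic spoon rest, round, 116 mm across, 14 mm high, with a 35 mm tab; origin at its underside. To be left alone.
- scoop: teal plastic scoop, about 180 mm long, 36 mm high; origin at its underside. To be left alone.
- mug: blue mug, 80 mm across, 95 mm high; origin at its underside. To be left alone.
- soap: green dish-soap bottle, 60 mm across, 160 mm high; origin at its underside. To be left alone.
- jar: amber jar with a steel lid, 70 mm across, 100 mm high; origin at its underside. To be left alone.
- timer: round white kitchen timer, 60 mm across, 40 mm high; origin at its underside. To be left alone.
- bowl_small: smaller steel bowl lying in the big one, 156 mm across; origin at its underside. To be left alone.

How it is judged (in metres and radians):
On the way, in this order (a step that is already met when the one before it is completed fails the run):
1. the thumbscrew is fully home and its clutch has just slipped (value of joint clamp_screw above 2.88 rad and value of joint clamp_wing above 0.05 rad), for 0.2 s.
2. all tins stand upright on the board, heavy end down (angle between the x axis of each of tin1, tin2, tin3, tin4, tin5, tin6 and the z axis of board, either way round below 0.1 rad and x of tin1 in the frame of board between -0.045 and 0.045 m and y of tin1 in the frame of board between -0.135 and 0.12 m and z of tin1 in the frame of board between 0.086 and 0.094 m and z of each of tin1_w_c0, tin2_w_c0, tin3_w_c0, tin4_w_c0, tin5_w_c0, tin6_w_c0 in the frame of board below 0.075 m and x of tin2 in the frame of board between -0.045 and 0.045 m and y of tin2 in the frame of board between -0.135 and 0.12 m and z of tin2 in the frame of board between 0.086 and 0.094 m and x of tin3 in the frame of board between -0.045 and 0.045 m and y of tin3 in the frame of board between -0.135 and 0.12 m and z of tin3 in the frame of board between 0.086 and 0.094 m and x of tin4 in the frame of board between -0.045 and 0.045 m and y of tin4 in the frame of board between -0.135 and 0.12 m and z of tin4 in the frame of board between 0.086 and 0.094 m and x of tin5 in the frame of board between -0.045 and 0.045 m and y of tin5 in the frame of board between -0.135 and 0.12 m and z of tin5 in the frame of board between 0.086 and 0.094 m and x of tin6 in the frame of board between -0.045 and 0.045 m and y of tin6 in the frame of board between -0.135 and 0.12 m and z of tin6 in the frame of board between 0.086 and 0.094 m), for 0.3 s.
At the end, for the whole second after the job is handed in: the screw is still home (above 2.88 rad); every tin that is there stands on the board, upright within 0.1 rad, heavy end down, its middle within 45 mm of the board's long centre line and between y -135 and +120 mm in the board's frame, released and at rest (all of step 2 and value of joint clamp_screw above 2.88 rad and linear speed of each of tin1, tin2, tin3, tin4, tin5, tin6 below 0.02 m/s and angular speed of each of tin1, tin2, tin3, tin4, tin5, tin6 below 0.2 rad/s and contact force between the fingers and tin1 below 0.05 N and contact force between the fingers and tin2 below 0.05 N and contact force between the fingers and tin3 below 0.05 N and contact force between the fingers and tin4 below 0.05 N and contact force between the fingers and tin5 below 0.05 N and contact force between the fingers and tin6 below 0.05 N); the robot touches nothing.
It fails at once if the thumbscrew's clutch is turned on past its first slip (more than 0.8 rad of slip) (value of joint clamp_wing above 0.8 rad).
It fails at once if a tin is stood on the board before the clamp is tight (not (value of joint clamp_screw above 2.88 rad) and ((angle between the x axis of tin1 and the z axis of board, either way round below 0.1 rad and x of tin1 in the frame of board between -0.045 and 0.045 m and y of tin1 in the frame of board between -0.135 and 0.12 m and z of tin1 in the frame of board between 0.086 and 0.094 m) or (angle between the x axis of tin2 and the z axis of board, either way round below 0.1 rad and x of tin2 in the frame of board between -0.045 and 0.045 m and y of tin2 in the frame of board between -0.135 and 0.12 m and z of tin2 in the frame of board between 0.086 and 0.094 m) or (angle between the x axis of tin3 and the z axis of board, either way round below 0.1 rad and x of tin3 in the frame of board between -0.045 and 0.045 m and y of tin3 in the frame of board between -0.135 and 0.12 m and z of tin3 in the frame of board between 0.086 and 0.094 m) or (angle between the x axis of tin4 and the z axis of board, either way round below 0.1 rad and x of tin4 in the frame of board between -0.045 and 0.045 m and y of tin4 in the frame of board between -0.135 and 0.12 m and z of tin4 in the frame of board between 0.086 and 0.094 m) or (angle between the x axis of tin5 and the z axis of board, either way round below 0.1 rad and x of tin5 in the frame of board between -0.045 and 0.045 m and y of tin5 in the frame of board between -0.135 and 0.12 m and z of tin5 in the frame of board between 0.086 and 0.094 m) or (angle between the x axis of tin6 and the z axis of board, either way round below 0.1 rad and x of tin6 in the frame of board between -0.045 and 0.045 m and y of tin6 in the frame of board between -0.135 and 0.12 m and z of tin6 in the frame of board between 0.086 and 0.094 m))).
It fails at once if another thing on the counter is disturbed (shifted more than 30 mm) (distance of any of bowl_big, spoon_rest, scoop, mug, soap, jar, timer, bowl_small from where it was at the start of the episode above 0.03 m).
Of tin1, tin2, tin3, tin4, tin5, tin6 only 2 to 3 are there at a start; the rules pass over those that are not, and their reading is None.
At some moment in a run one of tin1, tin2, tin3, tin4, tin5, tin6 may be knocked a few centimetres aside while the robot is not near it.
Once in a run the grip may slacken for a moment while it holds something.
It also fails if it takes over 210 s, if anything falls off the work surface, if the arm or the gripper's body presses on something with over 40 N, if the wrist force passes 120 N, or if a joint passes its speed limit or range.

## Robot

A 7-joint arm with a two-finger parallel gripper is mounted at the origin on the work surface. World frame = base frame: x ahead of the robot, y to its left, z up, the work surface at z = 0. Lengths are in mm, angles in rad, forces in N, time in s.
With the tool pointing down it reaches from about 400 to 900 mm from the base axis. Payload 5.5 kg.
Tool frame: the origin (TCP) lies midway between the tips of the shut fingers; the grasp point (between the pads) lies 19 mm behind it; z points along the fingers, x is the direction in which the jaws open and shut, and the axes are right-handed (so a half turn about z gives the same grasp; the last joint's range is limited). The gripper opens to 85 mm and grips with 20 to 120 N. Pads are 22 mm wide; open, the fingers measure 114 mm over their backs; the gripper's body (76 mm by 85 mm) begins 54 mm behind the grasp point. The pads swing forward as they close: fully open they stand 13 mm farther back than shut.
Start: joints at [1.485, 0.501, -0.427, 1.55, 0.221, 1.138, -0.21], TCP at [222.183, -610.847, 231.31] pointing down, gripper open.
Joint ranges: [-2.88, 2.88], [-0.31, 2.03], [-1.54, 1.56], [0.2, 2.42], [-1.41, 4.55], [0.19, 2.02], [-2.57, 2.57]. Speed limits (rad/s): [2.57, 2.57, 3.14, 3.14, 3.14, 3.14, 3.14].

## Interface

Orientations are given as a unit quaternion [x, y, z, w].
In Python, from station import arm gives the robot as it stands.
- The arm moves only by the tool move_arm, never from a script. Its argument "increments" is a list of rows, each an object of numbers: "dx", "dy", "dz": the shift along the tool's x, y, z in cm; "wx", "wy", "wz": the turn, a rotation vector about the tool's x, y, z in rad; "grip": the opening, from 0 (shut) to 1 (fully open). In form: [{"dx": .., "dy": .., "dz": .., "wx": .., "wy": .., "wz": .., "grip": ..}, ...]. A call has 1 to 12 rows; each row shifts and turns the commanded pose from where the row before left it, along the tool's axes as they then stand; what a row does not reach is not made up. A row lasts 1/10 s, in which the tool goes at most 50 mm and 8.59 degrees, less where a joint would pass 70% of its speed; a pose out of reach is approached as far as the arm can. A call is refused whole if a number of a shift passes 5 or a number of a turn 0.15, either way. A call with a gripper value outside its range is refused whole. The fingers move at their own pace and stop on an object; the grip force is fixed at half the most. Time passes only in rows, so rows that do not move let the fingers close. It gives the time, the measured TCP pose, the force and the opening at its end, in the units of the state.
- arm.read_state(): the state, without advancing time (a new reading comes with each control period).
- arm.grab_frame(name): name is "scene" or "top"; returns a dict with "frame" (400x640x3 uint8, red, green, blue), "intrinsics" (3x3 intrinsics, pixels), "extrinsics" (4x4, takes a point from world to camera coordinates). Camera axes: x right, y down, z forward; pixel columns grow to the right and rows downward; lengths in mm; the calibration is good to about 2 mm. A picture is of the moment at which its call begins. There is no depth.
- arm.close_job(): hands the job in, once; it reports no verdict.
The state is a dict: "t": time; "qpos": joint angles; "joint_velocities": joint speeds; "joint_torque": joint torques, N m; "position": TCP position; "orientation": TCP orientation; "ft_force": force on the tool from outside, world axes, zero at the start; "torque": the same for the moment, N m; "width": finger opening in mm.
Only numpy, scipy, OpenCV 4.12 (cv2) and the standard library are available. Lean on these libraries where they do the work, as an engineer would, in place of code of your own. Each camera call takes 0.05 s, during which the arm holds its last target.

## Working session

There is one attempt and no reset: what is moved stays moved. The work goes in short steps, Python scripts to look and compute and a tool call to move; the robot and the scene stay as the last step left them, time stands still between calls to the robot, and variables do not carry over. Pictures are saved under pics/ and viewed, and the job is handed in when it is done.

Besides the shell and the picture viewer there is one more tool, called after "Call:" as name([rows], argument=value, ...), one row to a line, values as JSON. move_arm: Moves the arm, as the interface text tells. Its arguments: {"type":"object","properties":{"increments":{"type":"array","items":{"type":"object","properties":{"dx":{"type":"number"},"dy":{"type":"number"},"dz":{"type":"number"},"wx":{"type":"number"},"wy":{"type":"number"},"wz":{"type":"number"},"grip":{"type":"number"}}}}},"required":["increments"]}

```bash
ls; mkdir -p pics; python3 - <<'E'
from station import arm
import cv2,numpy as np
s=arm.read_state();print(s)
for n in("scene","top"):
    f=arm.grab_frame(n);cv2.imwrite(f"pics/{n}0.png",f["frame"][:,:,::-1]);print(n,np.array(f["intrinsics"]).round(1).tolist(),np.array(f["extrinsics"]).round(4).tolist())
E
```

```text
pics
{'t': 0.0, 'qpos': array([ 1.48519541,  0.50186745, -0.42676047,  1.55145533,  0.22079719,
        1.13830636, -0.21031437]), 'joint_velocities': array([-0.00111566, -0.00098887, -0.00098482,  0.00067081,  0.00240906,
        0.00011036, -0.00174616]), 'joint_torque': array([ 2.19425087e-04, -5.69507074e+01, -5.81595272e+00, -2.80935413e+01,
        1.05603057e-02,  1.19195884e-02,  2.25655739e-06]), 'position': array([ 221.85274573, -610.22095107,  230.24213272]), 'orientation': array([ 8.19079504e-01, -5.73679164e-01, -7.95165876e-04, -5.92018093e-04]), 'ft_force': array([-0.28192624, -0.22702659,  0.18010111]), 'torque': array([-0.024961  , -0.04036064,  0.00109985]), 'width': 85.20724034643538}
scene [[436.6, 0.0, 320.1], [0.0, 436.6, 193.6], [0.0, 0.0, 1.0]] [[-0.0728, 0.9973, -0.0019, 65.726], [0.8122, 0.0582, -0.5805, -341.3268], [-0.5788, -0.0438, -0.8143, 1729.5547], [0.0, 0.0, 0.0, 1.0]]
top [[422.6, 0.0, 315.3], [0.0, 422.6, 201.5], [0.0, 0.0, 1.0]] [[-0.0174, -0.9997, 0.0173, -40.1246], [-0.995, 0.0156, -0.0984, 500.1924], [0.0981, -0.019, -0.995, 1358.6729], [0.0, 0.0, 0.0, 1.0]]
```

View pics/scene0.png

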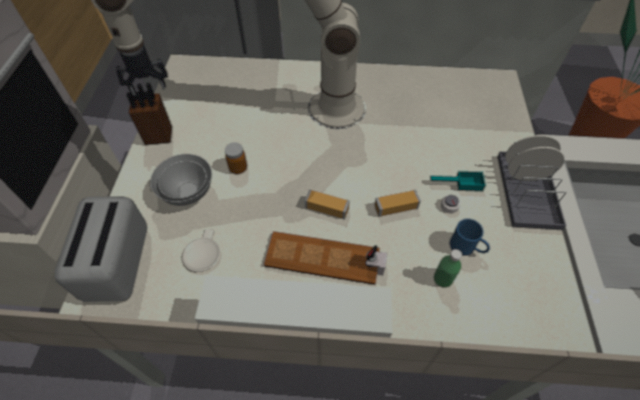

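View pics/top0.png

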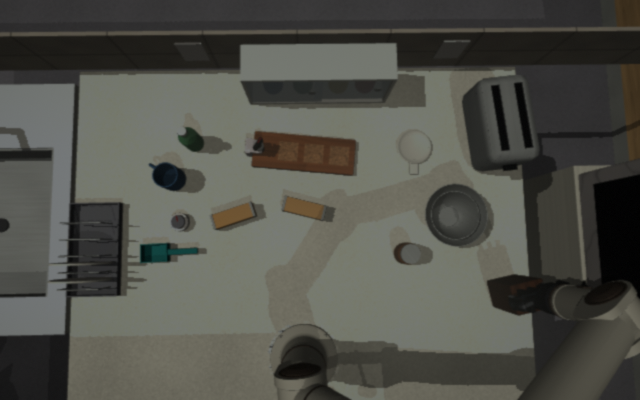

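```bash
cat > h.py <<'E'
import numpy as np,cv2
from station import arm
def grab(n,save=None):
    f=arm.grab_frame(n);im=f["frame"][:,:,::-1].copy()
    if save: cv2.imwrite(f"pics/{save}.png",im)
    return im,np.array(f["intrinsics"]),np.array(f["extrinsics"])
def ray(c,uv):
    K,E=c[1],c[2];R,t=E[:3,:3],E[:3,3]
    d=R.T@np.linalg.solve(K,[uv[0],uv[1],1.0]);return -R.T@t,d
def onz(c,uv,z):
    o,d=ray(c,uv);return o+d*(z-o[2])/d[2]
def proj(c,p):
    q=c[1]@(c[2]@np.append(p,1))[:3];return q[:2]/q[2]
def tri(c1,u1,c2,u2):
    o1,d1=ray(c1,u1);o2,d2=ray(c2,u2)
    A=np.stack([d1,-d2],1);s=np.linalg.lstsq(A,o2-o1,rcond=None)[0]
    a=o1+d1*s[0];b=o2+d2*s[1];return (a+b)/2,np.linalg.norm(a-b)
def crop(im,x0,y0,x1,y1,k,name,gain=2.0):
    c=cv2.convertScaleAbs(cv2.resize(im[y0:y1,x0:x1],None,fx=k,fy=k,interpolation=cv2.INTER_CUBIC),alpha=gain)
    cv2.imwrite(f"pics/{name}.png",c)
E
python3 - <<'E'
from h import *
for n,(x0,y0,x1,y1) in (("scene",(255,180,425,300)),("top",(200,115,370,235))):
    c=grab(n);crop(c[0],x0,y0,x1,y1,4.7,n+"_c1",2.2)
    hsv=cv2.cvtColor(c[0],cv2.COLOR_BGR2HSV)
    m=cv2.inRange(hsv,(5,110,40),(25,255,255))
    cs,_=cv2.findContours(m,cv2.RETR_EXTERNAL,cv2.CHAIN_APPROX_NONE)
    for k in cs:
        if cv2.contourArea(k)>100: print(n,cv2.contourArea(k),cv2.minAreaRect(k),cv2.boxPoints(cv2.minAreaRect(k)).round(1).tolist())
E
```

```text
scene 3542.0 ((322.06768798828125, 256.951416015625), (111.63970947265625, 35.553863525390625), 9.323592185974121) [[264.1000061035156, 265.5], [269.8999938964844, 230.39999389648438], [380.0, 248.5], [374.29998779296875, 283.5]]
scene 565.5 ((398.5769348144531, 202.38461303710938), (17.45433235168457, 37.065940856933594), 78.69007110595703) [[378.70001220703125, 197.5], [415.0, 190.1999969482422], [418.5, 207.3000030517578], [382.1000061035156, 214.60000610351562]]
scene 589.0 ((325.4339294433594, 203.4811248779297), (36.812625885009766, 17.71950912475586), 15.945395469665527) [[305.29998779296875, 206.89999389648438], [310.20001220703125, 189.89999389648438], [345.6000061035156, 200.0], [340.70001220703125, 217.10000610351562]]
scene 221.0 ((237.02943420410156, 163.61764526367188), (17.705097198486328, 17.70509910583496), 75.96376037597656) [[226.3000030517578, 157.1999969482422], [243.5, 152.89999389648438], [247.8000030517578, 170.10000610351562], [230.60000610351562, 174.39999389648438]]
scene 1029.0 ((153.00001525878906, 121.5), (47.404640197753906, 33.541019439697266), 63.4349
[... 963 characters left out ...]
000610351562, 228.8000030517578]]
top 467.5 ((303.4411926269531, 207.73532104492188), (36.62287902832031, 13.824529647827148), 14.03624439239502) [[284.0, 210.0], [287.3999938964844, 196.60000610351562], [322.8999938964844, 205.5], [319.5, 218.89999389648438]]
top 3154.5 ((303.4056396484375, 152.8870849609375), (100.59741973876953, 34.39965057373047), 5.11731481552124) [[251.8000030517578, 165.5], [254.8000030517578, 131.3000030517578], [355.0, 140.1999969482422], [352.0, 174.5]]
top 1278.0 ((630.0, 111.5), (95.0, 18.0), 90.0) [[621.0, 64.0], [639.0, 64.0], [639.0, 159.0], [621.0, 159.0]]
top 569.5 ((627.0, 12.5), (25.0, 24.0), 90.0) [[615.0, 0.0], [639.0, 0.0], [639.0, 25.0], [615.0, 25.0]]
```

View pics/scene_c1.png

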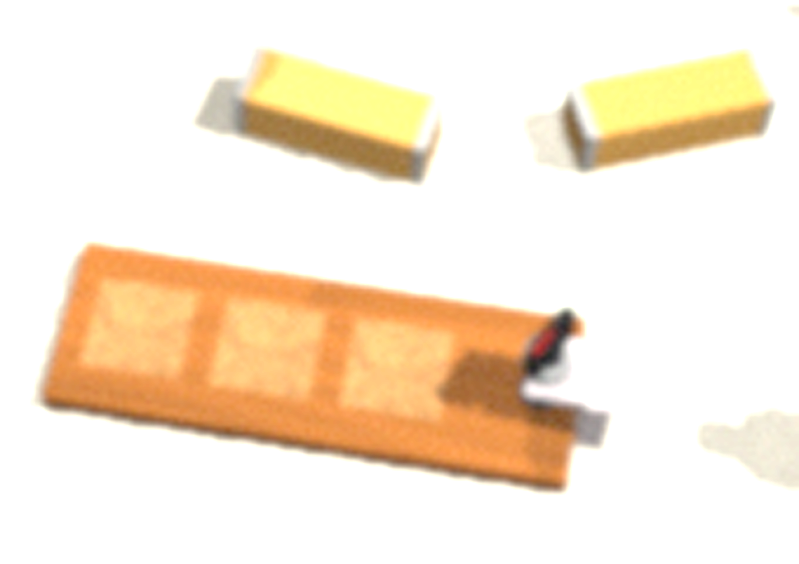

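View pics/top_c1.png

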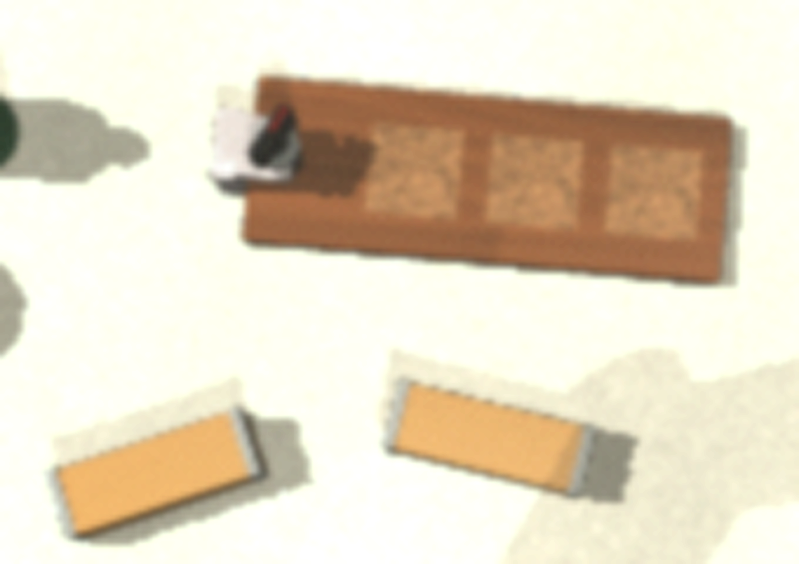

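```bash
python3 - <<'E'
from h import *
T=grab("top");S=grab("scene")
t=lambda x,y:np.array([200+x/4.7,115+y/4.7])
s=lambda x,y:np.array([255+x/4.7,180+y/4.7])
P=[onz(T,t(*q),20)[:2] for q in((415,172),(535,182),(655,190))]
Q=[onz(S,s(*q),20)[:2] for q in((141,326),(268,347),(397,368))]
print(np.round(P,1).tolist(),np.round(Q,1).tolist())
for n,P in(("top",P),("sc",Q)):
    d=P[0]-P[2]
    if n=="sc": d=-d
    d/=np.linalg.norm(d); print(n,"yaw",np.arctan2(-d[0],d[1]))
# board corners top
for q in((262,76),(733,117),(722,280),(246,243)): print("bc top",onz(T,t(*q),20).round(1))
for q in((90,246),(583,322),(565,487),(45,402)): print("bc sc",onz(S,s(*q),20).round(1))
# tins
for n,qs in (("A",((52,467),(240,408),(258,470),(75,536))),("B",((402,378),(590,427),(578,495),(388,450)))):
    p=np.array([onz(T,t(*q),48)[:2] for q in qs]);print(n,p.round(1).tolist(),p.mean(0).round(1), [np.linalg.norm(p[i]-p[(i+1)%4]).round(1) for i in range(4)])
    a=(p[0]+p[3])/2-(p[1]+p[2])/2;print("yaw dir x axis",np.arctan2(a[1],a[0]))
for n,qs in (("B",((262,52),(438,98),(418,150),(243,100))),("A",((572,92),(748,52),(772,100),(597,138)))):
    p=np.array([onz(S,s(*q),48)[:2] for q in qs]);print("sc",n,p.round(1).tolist(),p.mean(0).round(1),[np.linalg.norm(p[i]-p[(i+1)%4]).round(1) for i in range(4)])
    a=(p[1]+p[2])/2-(p[0]+p[3])/2;print("yaw",np.arctan2(a[1],a[0]))
crop(T[0],240,125,275,160,16,"wt",2.5);crop(S[0],355,235,395,275,14,"ws",2.5)
# shelf
print(tri(T,(240,103),S,(392,285)))
print(tri(T,(396,44),S,(196,325)),tri(T,(240,45),S,(392,333)),tri(T,(396,100),S,(200,283)))
E
```

```text
[[668.0, 38.4], [659.6, -46.3], [652.7, -131.1]] [[654.2, -126.0], [663.5, -42.0], [672.6, 42.2]]
top yaw -0.08974086608188445
sc yaw -0.10917582146311834
bc top [738.7 146.   20. ]
bc top [ 704.6 -187.8   20. ]
bc top [ 587.7 -176.9   20. ]
bc top [618.8 157.6  20. ]
bc sc [ 596.7 -167.3   20. ]
bc sc [630.5 161.9  20. ]
bc sc [747.1 150.1  20. ]
bc sc [ 712.8 -180.5   20. ]
A [[461.2, 286.0], [499.5, 158.4], [456.9, 146.3], [414.1, 270.2]] [457.9 215.2] [np.float64(133.2), np.float64(44.3), np.float64(131.1), np.float64(49.7)]
yaw dir x axis 1.8828406429819486
B [[518.4, 47.6], [482.7, -80.6], [436.3, -71.4], [469.1, 57.7]] [476.6 -11.7] [np.float64(133.1), np.float64(47.3), np.float64(133.3), np.float64(50.3)]
yaw dir x axis 1.3102998984184562
sc B [[448.8, -63.7], [479.0, 60.3], [522.6, 48.4], [490.2, -73.2]] [485.1  -7.1] [np.float64(127.6), np.float64(45.2), np.float64(125.8), np.float64(42.5)]
yaw 1.3213775604133295
sc A [[467.4, 152.2], [424.5, 274.8], [464.2, 289.1], [504.2, 169.0]] [465.1 221.3] [np.float64(129.9), np.float64(42.2), np.float64(126.6), np.float64(40.5)]
yaw 1.8994817851086325
(array([797.95185941, 181.86398607, 130.9648198 ]), np.float64(2.4963137897148364))
(array([ 957.18209158, -294.47694008,  183.40219288]), np.float64(5.410242428252877)) (array([949.2027633 , 169.6529987 , 203.23023032]), np.float64(1.1116527051053329)) (array([ 815.38589305, -321.71802416,   99.91667543]), np.float64(24.41633983652715))
```

View pics/wt.png

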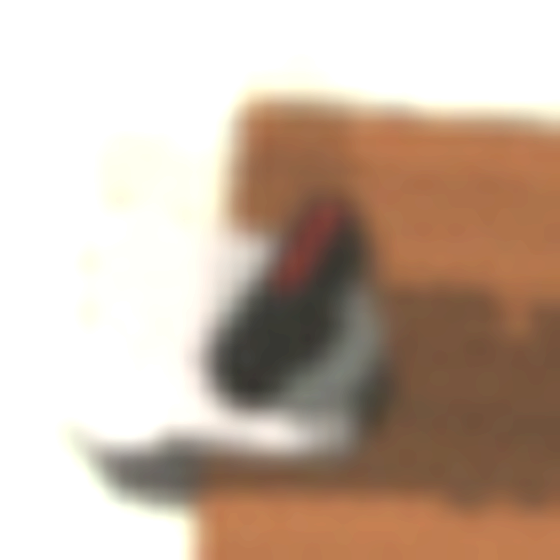

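View pics/ws.png

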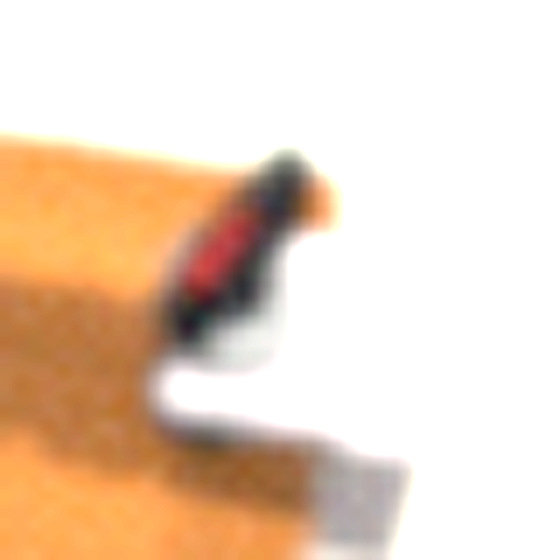

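```bash
python3 - <<'E'
from h import *
T=grab("top");S=grab("scene")
w=lambda x,y:np.array([240+(x+.5)/16-.5,125+(y+.5)/16-.5])
v=lambda x,y:np.array([355+(x+.5)/14-.5,235+(y+.5)/14-.5])
for z in(93,103):
    print(z,[onz(T,w(*q),z).round(1).tolist() for q in((285,300),(285,285),(330,210),(240,380),(345,220))],[onz(S,v(*q),z).round(1).tolist() for q in((232,245),(195,290),(250,215),(290,160),(180,325))])
print("tri centre",tri(T,w(285,300),S,v(232,245)))
print("app",tri(T,(240,80),S,(392,288)),tri(T,(396,78),S,(200,281)),tri(T,(240,45),S,(392,333)))
E
```

```text
93 [[679.8, 132.2, 93.0], [682.8, 132.2, 93.0], [697.8, 123.3, 93.0], [663.9, 141.1, 93.0], [695.7, 120.4, 93.0]] [[683.6, 131.0, 93.0], [694.5, 123.6, 93.0], [676.4, 134.7, 93.0], [663.0, 142.9, 93.0], [702.6, 120.6, 93.0]]
103 [[677.4, 131.0, 103.0], [680.4, 131.0, 103.0], [695.2, 122.2, 103.0], [661.6, 139.9, 103.0], [693.2, 119.3, 103.0]] [[689.0, 130.1, 103.0], [699.7, 122.7, 103.0], [681.8, 133.7, 103.0], [668.6, 141.9, 103.0], [707.8, 119.8, 103.0]]
tri centre (array([680.98892649, 132.11728664,  88.23174328]), np.float64(1.3129404122778887))
app (array([840.53838204, 170.16105628, 208.09827915]), np.float64(3.6727095841660344)) (array([ 849.42496204, -298.14285968,  192.7985776 ]), np.float64(13.49565413437415)) (array([949.2027633 , 169.6529987 , 203.23023032]), np.float64(1.1116527051053329))
```

Call:
move_arm([
  {"dz": -1},
  {"dz": -1},
])

```text
schema error: expected keys dx, dy, dz, wx, wy, wz, grip
```

```bash
cat >> h.py <<'E'
from scipy.spatial.transform import Rotation as R_
import json
def plan(p,Rt,n,grip,p0=None,R0=None):
    """world target p(mm), target Rotation, n rows; prints rows in tool axes"""
    s=arm.read_state()
    p0=np.array(s["position"]) if p0 is None else p0;R=R_.from_quat(s["orientation"]) if R0 is None else R0
    rv=(R.inv()*Rt).as_rotvec()
    dp=(np.array(p)-p0)/n;rows=[]
    w=np.round(rv/n,4);P=p0.copy();Rc=R
    for i in range(n):
        want=p0+dp*(i+1);l=np.round(Rc.inv().apply(want-P)/10,2)
        P=P+Rc.apply(l*10);Rc=Rc*R_.from_rotvec(w)
        rows.append(dict(zip(("dx","dy","dz","wx","wy","wz","grip"),[*map(float,l),*map(float,w),grip])))
    for i in range(0,n,12): print(json.dumps(rows[i:i+12]))
def down(yaw): # tool z down, tool x at yaw
    c,s=np.cos(yaw),np.sin(yaw)
    return R_.from_matrix(np.array([[c,s,0],[s,-c,0],[0,0,-1.]]))
def st():
    s=arm.read_state();R=R_.from_quat(s["orientation"]).as_matrix()
    print("t %.2f pos %s q %s w %.1f F %s M %s xyaw %.3f z %s"%(s["t"],s["position"].round(1),s["qpos"].round(2),s["width"],s["ft_force"].round(1),s["torque"].round(2),np.arctan2(R[1,0],R[0,0]),R[:,2].round(3)))
E
python3 - <<'E'
from h import *
plan([681,132,260],down(1.03),24,1)
E
```

```text
[{"dx": -2.25, "dy": -2.85, "dz": -0.12, "wx": -0.0, "wy": 0.0, "wz": -0.0938, "grip": 1}, {"dx": -1.98, "dy": -3.06, "dz": -0.12, "wx": -0.0, "wy": 0.0, "wz": -0.0938, "grip": 1}, {"dx": -1.69, "dy": -3.22, "dz": -0.12, "wx": -0.0, "wy": 0.0, "wz": -0.0938, "grip": 1}, {"dx": -1.37, "dy": -3.37, "dz": -0.12, "wx": -0.0, "wy": 0.0, "wz": -0.0938, "grip": 1}, {"dx": -1.05, "dy": -3.48, "dz": -0.12, "wx": -0.0, "wy": 0.0, "wz": -0.0938, "grip": 1}, {"dx": -0.72, "dy": -3.57, "dz": -0.12, "wx": -0.0, "wy": 0.0, "wz": -0.0938, "grip": 1}, {"dx": -0.39, "dy": -3.62, "dz": -0.12, "wx": -0.0, "wy": 0.0, "wz": -0.0938, "grip": 1}, {"dx": -0.04, "dy": -3.63, "dz": -0.12, "wx": -0.0, "wy": 0.0, "wz": -0.0938, "grip": 1}, {"dx": 0.3, "dy": -3.63, "dz": -0.11, "wx": -0.0, "wy": 0.0, "wz": -0.0938, "grip": 1}, {"dx": 0.63, "dy": -3.58, "dz": -0.12, "wx": -0.0, "wy": 0.0, "wz": -0.0938, "grip": 1}, {"dx": 0.97, "dy": -3.51, "dz": -0.12, "wx": -0.0, "wy": 0.0, "wz": -0.0938, "grip": 1}, {"dx": 1.29, "dy": -3.4, "dz": -0.12, "wx": -0.0, "wy": 0.0, "wz": -0.0938, "grip": 1}]
[{"dx": 1.61, "dy": -3.26
[... 335 characters left out ...]
: 2.69, "dy": -2.45, "dz": -0.12, "wx": -0.0, "wy": 0.0, "wz": -0.0938, "grip": 1}, {"dx": 2.9, "dy": -2.18, "dz": -0.12, "wx": -0.0, "wy": 0.0, "wz": -0.0938, "grip": 1}, {"dx": 3.1, "dy": -1.91, "dz": -0.12, "wx": -0.0, "wy": 0.0, "wz": -0.0938, "grip": 1}, {"dx": 3.27, "dy": -1.6, "dz": -0.12, "wx": -0.0, "wy": 0.0, "wz": -0.0938, "grip": 1}, {"dx": 3.4, "dy": -1.3, "dz": -0.12, "wx": -0.0, "wy": 0.0, "wz": -0.0938, "grip": 1}, {"dx": 3.51, "dy": -0.97, "dz": -0.12, "wx": -0.0, "wy": 0.0, "wz": -0.0938, "grip": 1}, {"dx": 3.58, "dy": -0.63, "dz": -0.12, "wx": -0.0, "wy": 0.0, "wz": -0.0938, "grip": 1}, {"dx": 3.62, "dy": -0.3, "dz": -0.12, "wx": -0.0, "wy": 0.0, "wz": -0.0938, "grip": 1}]
```

Call:
move_arm([
  {"dx": -2.2,"dy": -2.9,"dz": -0.1,"wx": 0,"wy": 0,"wz": -0.09,"grip": 1},
  {"dx": -2,"dy": -3.1,"dz": -0.1,"wx": 0,"wy": 0,"wz": -0.09,"grip": 1},
  {"dx": -1.7,"dy": -3.2,"dz": -0.1,"wx": 0,"wy": 0,"wz": -0.09,"grip": 1},
  {"dx": -1.4,"dy": -3.4,"dz": -0.1,"wx": 0,"wy": 0,"wz": -0.09,"grip": 1},
  {"dx": -1,"dy": -3.5,"dz": -0.1,"wx": 0,"wy": 0,"wz": -0.09,"grip": 1},
  {"dx": -0.7,"dy": -3.6,"dz": -0.1,"wx": 0,"wy": 0,"wz": -0.09,"grip": 1},
  {"dx": -0.4,"dy": -3.6,"dz": -0.1,"wx": 0,"wy": 0,"wz": -0.09,"grip": 1},
  {"dx": 0,"dy": -3.6,"dz": -0.1,"wx": 0,"wy": 0,"wz": -0.09,"grip": 1},
  {"dx": 0.3,"dy": -3.6,"dz": -0.1,"wx": 0,"wy": 0,"wz": -0.09,"grip": 1},
  {"dx": 0.6,"dy": -3.6,"dz": -0.1,"wx": 0,"wy": 0,"wz": -0.09,"grip": 1},
  {"dx": 1,"dy": -3.5,"dz": -0.1,"wx": 0,"wy": 0,"wz": -0.09,"grip": 1},
  {"dx": 1.3,"dy": -3.4,"dz": -0.1,"wx": 0,"wy": 0,"wz": -0.09,"grip": 1},
])

```text
t: 1.6
position: [461.5, -243.7, 243.7]
orientation: [0.998, -0.069, 0.0, 0.0]
ft_force: [-0.3, 0.3, -0.3]
width: 85.4
```

```bash
python3 - <<'E'
from h import *
st()
E
```

```text
t 1.60 pos [ 461.5 -243.7  243.7] q [ 1.12  0.33 -0.83  1.85  0.27  1.08  0.05] w 85.4 F [-0.3  0.3 -0.3] M [ 0.02 -0.02  0.02] xyaw -0.139 z [ 0.    -0.001 -1.   ]
```

Call:
move_arm([
  {"dx": 1.6,"dy": -3.3,"dz": -0.1,"wx": 0,"wy": 0,"wz": -0.1,"grip": 1},
  {"dx": 1.9,"dy": -3.1,"dz": -0.1,"wx": 0,"wy": 0,"wz": -0.1,"grip": 1},
  {"dx": 2.2,"dy": -2.9,"dz": -0.1,"wx": 0,"wy": 0,"wz": -0.1,"grip": 1},
  {"dx": 2.5,"dy": -2.7,"dz": -0.1,"wx": 0,"wy": 0,"wz": -0.1,"grip": 1},
  {"dx": 2.7,"dy": -2.4,"dz": -0.1,"wx": 0,"wy": 0,"wz": -0.1,"grip": 1},
  {"dx": 2.9,"dy": -2.2,"dz": -0.1,"wx": 0,"wy": 0,"wz": -0.1,"grip": 1},
  {"dx": 3.1,"dy": -1.9,"dz": -0.1,"wx": 0,"wy": 0,"wz": -0.1,"grip": 1},
  {"dx": 3.3,"dy": -1.6,"dz": -0.1,"wx": 0,"wy": 0,"wz": -0.1,"grip": 1},
  {"dx": 3.4,"dy": -1.3,"dz": -0.1,"wx": 0,"wy": 0,"wz": -0.1,"grip": 1},
  {"dx": 3.5,"dy": -1,"dz": -0.1,"wx": 0,"wy": 0,"wz": -0.1,"grip": 1},
  {"dx": 3.6,"dy": -0.6,"dz": -0.1,"wx": 0,"wy": 0,"wz": -0.1,"grip": 1},
  {"dx": 3.6,"dy": -0.3,"dz": -0.1,"wx": 0,"wy": 0,"wz": -0.1,"grip": 1},
])

```text
t: 2.8
position: [696.3, 124.8, 255.2]
orientation: [0.862, 0.506, -0.0, 0.0]
ft_force: [1.3, -0.3, 0.8]
width: 85.4
```

```bash
python3 - <<'E'
from h import *
st()
plan([681,132,260],down(1.03),2,1)
E
```

```text
t 2.80 pos [696.3 124.8 255.2] q [ 0.36  0.75 -1.    1.35  0.63  1.37  0.43] w 85.4 F [ 1.3 -0.3  0.8] M [ 0.    0.01 -0.04] xyaw 1.061 z [-0. -0. -1.]
[{"dx": -0.06, "dy": -0.84, "dz": -0.24, "wx": 0.0001, "wy": 0.0002, "wz": 0.0156, "grip": 1}, {"dx": -0.07, "dy": -0.84, "dz": -0.24, "wx": 0.0001, "wy": 0.0002, "wz": 0.0156, "grip": 1}]
```

Call:
move_arm([
  {"dx": -0.1,"dy": -0.8,"dz": -0.2,"wx": 0,"wy": 0,"wz": 0.015,"grip": 1},
  {"dx": -0.1,"dy": -0.8,"dz": -0.2,"wx": 0,"wy": 0,"wz": 0.015,"grip": 1},
  {"dx": 0,"dy": 0,"dz": 0,"wx": 0,"wy": 0,"wz": 0.15,"grip": 1},
  {"dx": 0,"dy": 0,"dz": 0,"wx": 0,"wy": 0,"wz": 0.15,"grip": 1},
  {"dx": 0,"dy": 0,"dz": 0,"wx": 0,"wy": 0,"wz": 0.15,"grip": 1},
  {"dx": 0,"dy": 0,"dz": 0,"wx": 0,"wy": 0,"wz": 0,"grip": 1},
])

```text
t: 3.4
position: [680.3, 128.2, 260.0]
orientation: [0.959, 0.283, 0.0, 0.001]
ft_force: [0.2, -0.2, 0.2]
width: 85.5
```

```bash
python3 - <<'E'
from h import *
st()
for n,(x0,y0,x1,y1) in (("scene",(330,150,450,290)),("top",(200,100,340,220))):
    c=grab(n);crop(c[0],x0,y0,x1,y1,4,n+"_c2",2.2)
E
```

```text
t 3.40 pos [680.3 128.2 260. ] q [ 0.33  0.68 -0.91  1.39  0.54  1.33 -0.02] w 85.5 F [ 0.2 -0.2  0.2] M [-0.   -0.01  0.04] xyaw 0.574 z [ 0.001 -0.002 -1.   ]
```

Call:
move_arm([
  {"dx": 0.25,"dy": -0.3,"dz": 2,"wx": 0,"wy": 0,"wz": -0.15,"grip": 1},
  {"dx": 0,"dy": 0,"dz": 3,"wx": 0,"wy": 0,"wz": -0.15,"grip": 1},
  {"dx": 0,"dy": 0,"dz": 3,"wx": 0,"wy": 0,"wz": -0.15,"grip": 1},
  {"dx": 0,"dy": 0,"dz": 3,"wx": 0,"wy": 0,"wz": 0,"grip": 1},
  {"dx": 0,"dy": 0,"dz": 2,"wx": 0,"wy": 0,"wz": 0,"grip": 1},
  {"dx": 0,"dy": 0,"dz": 0,"wx": 0,"wy": 0,"wz": 0,"grip": 1},
])

```text
t: 4.1
position: [679.0, 132.6, 125.9]
orientation: [0.871, 0.492, -0.003, -0.001]
ft_force: [-0.1, -1.2, -0.5]
width: 85.3
```

```bash
python3 - <<'E'
from h import *
st()
plan([681,132,77],down(1.03),1,1)
for n,(x0,y0,x1,y1) in (("scene",(310,170,450,290)),("top",(200,100,340,220))):
    c=grab(n);crop(c[0],x0,y0,x1,y1,4,n+"_c3",2.2)
E
```

```text
t 4.10 pos [679.  132.6 125.9] q [ 0.34  0.85 -0.93  1.5   0.71  1.16  0.31] w 85.3 F [-0.1 -1.2 -0.5] M [ 0.01 -0.03  0.04] xyaw 1.029 z [-0.005 -0.001 -1.   ]
[{"dx": 0.07, "dy": 0.22, "dz": 4.89, "wx": -0.0039, "wy": 0.004, "wz": -0.0014, "grip": 1}]
```

View pics/scene_c3.png

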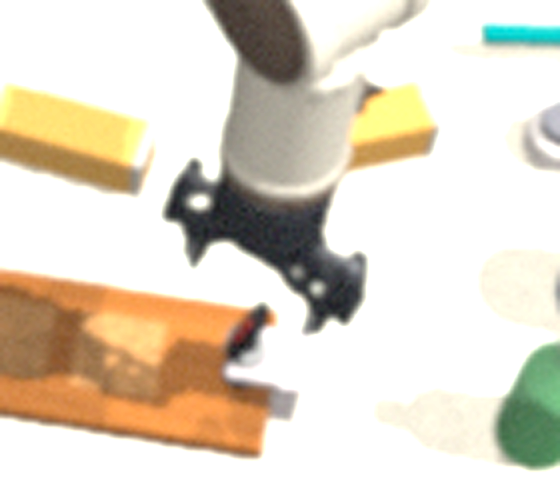

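View pics/top_c3.png

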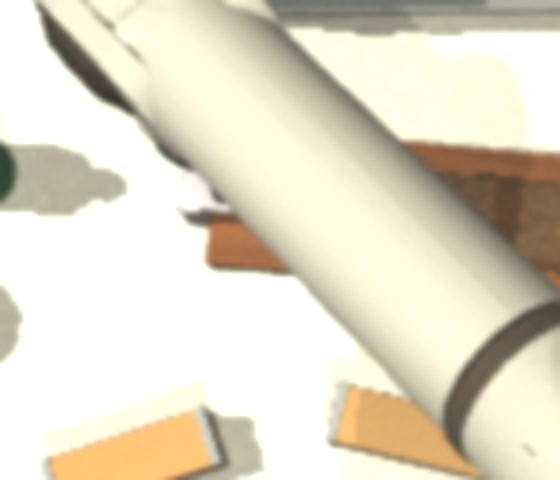

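Call:
move_arm([
  {"dx": 0.1,"dy": 0.2,"dz": 1.6,"wx": 0,"wy": 0,"wz": 0,"grip": 1},
  {"dx": 0,"dy": 0,"dz": 1.6,"wx": 0,"wy": 0,"wz": 0,"grip": 1},
  {"dx": 0,"dy": 0,"dz": 1.6,"wx": 0,"wy": 0,"wz": 0,"grip": 1},
  {"dx": 0,"dy": 0,"dz": 0,"wx": 0,"wy": 0,"wz": 0,"grip": 1},
  {"dx": 0,"dy": 0,"dz": 0,"wx": 0,"wy": 0,"wz": 0,"grip": 1},
])

```text
t: 4.7
position: [682.7, 133.9, 80.4]
orientation: [0.871, 0.492, -0.001, -0.0]
ft_force: [-0.2, 0.2, 0.7]
width: 85.7
```

```bash
python3 - <<'E'
from h import *
st()
plan([681,132,77],down(1.03),1,1)
c=grab("scene");crop(c[0],310,170,450,290,5,"scene_c4",2.2)
E
```

```text
t 4.70 pos [682.7 133.9  80.4] q [ 0.32  0.9  -0.89  1.52  0.75  1.1   0.29] w 85.7 F [-0.2  0.2  0.7] M [-0.01  0.   -0.02] xyaw 1.028 z [-0.001 -0.    -1.   ]
[{"dx": -0.25, "dy": -0.05, "dz": 0.34, "wx": -0.0012, "wy": 0.0008, "wz": -0.0017, "grip": 1}]
```

View pics/scene_c4.png

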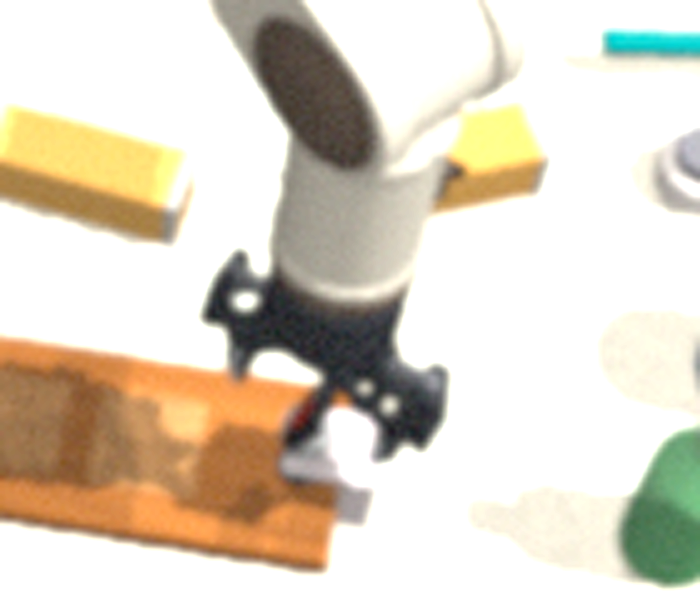

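Call:
move_arm([
  {"dx": -0.15,"dy": 0,"dz": 0.3,"wx": 0,"wy": 0,"wz": 0,"grip": 0.5},
  {"dx": 0,"dy": 0,"dz": 0,"wx": 0,"wy": 0,"wz": 0,"grip": 0.3},
  {"dx": 0,"dy": 0,"dz": 0,"wx": 0,"wy": 0,"wz": 0,"grip": 0},
  {"dx": 0,"dy": 0,"dz": 0,"wx": 0,"wy": 0,"wz": 0,"grip": 0},
  {"dx": 0,"dy": 0,"dz": 0,"wx": 0,"wy": 0,"wz": 0,"grip": 0},
  {"dx": 0,"dy": 0,"dz": 0,"wx": 0,"wy": 0,"wz": 0,"grip": 0},
  {"dx": 0,"dy": 0,"dz": 0,"wx": 0,"wy": 0,"wz": 0,"grip": 0},
])

```text
t: 5.45
position: [682.7, 132.9, 78.7]
orientation: [0.871, 0.492, 0.0, 0.0]
ft_force: [0.1, 0.3, 2.4]
width: 10.7
```

```bash
python3 - <<'E'
from h import *
st()
E
```

```text
t 5.45 pos [682.7 132.9  78.7] q [ 0.32  0.9  -0.89  1.52  0.76  1.09  0.29] w 10.7 F [0.1 0.3 2.4] M [ 0.03 -0.01  0.04] xyaw 1.028 z [ 0.001  0.    -1.   ]
```

Call:
move_arm([
  {"dx": 0,"dy": 0,"dz": 0,"wx": 0,"wy": 0,"wz": 0.05,"grip": 0},
  {"dx": 0,"dy": 0,"dz": 0,"wx": 0,"wy": 0,"wz": 0.1,"grip": 0},
  {"dx": 0,"dy": 0,"dz": 0,"wx": 0,"wy": 0,"wz": 0.12,"grip": 0},
  {"dx": 0,"dy": 0,"dz": 0,"wx": 0,"wy": 0,"wz": 0.12,"grip": 0},
  {"dx": 0,"dy": 0,"dz": 0,"wx": 0,"wy": 0,"wz": 0.12,"grip": 0},
  {"dx": 0,"dy": 0,"dz": 0,"wx": 0,"wy": 0,"wz": 0.12,"grip": 0},
  {"dx": 0,"dy": 0,"dz": 0,"wx": 0,"wy": 0,"wz": 0.12,"grip": 0},
  {"dx": 0,"dy": 0,"dz": 0,"wx": 0,"wy": 0,"wz": 0.12,"grip": 0},
  {"dx": 0,"dy": 0,"dz": 0,"wx": 0,"wy": 0,"wz": 0.13,"grip": 0},
])

```text
t: 6.35
position: [681.3, 132.1, 78.7]
orientation: [1.0, 0.012, -0.001, 0.001]
ft_force: [-4.8, -2.4, 5.4]
width: 10.7
```

```bash
python3 - <<'E'
from h import *
st()
c=grab("scene");crop(c[0],310,170,450,290,5,"scene_c5",2.2)
E
```

```text
t 6.35 pos [681.3 132.1  78.7] q [ 0.22  0.82 -0.69  1.52  0.58  1.02 -0.61] w 10.7 F [-4.8 -2.4  5.4] M [-0.39  1.08  0.03] xyaw 0.023 z [-0.002 -0.001 -1.   ]
```

View pics/scene_c5.png

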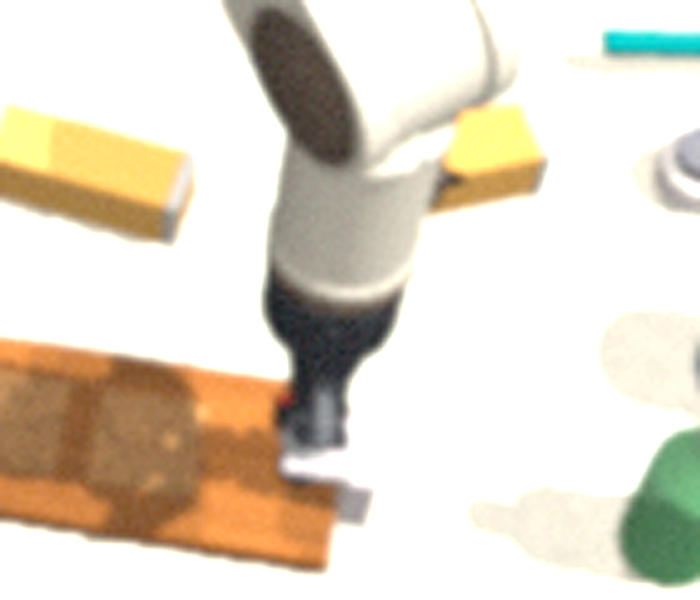

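Call:
move_arm([
  {"dx": 0,"dy": 0,"dz": 0,"wx": 0,"wy": 0,"wz": 0.1,"grip": 0},
  {"dx": 0,"dy": 0,"dz": 0,"wx": 0,"wy": 0,"wz": 0.1,"grip": 0},
  {"dx": 0,"dy": 0,"dz": 0,"wx": 0,"wy": 0,"wz": 0.1,"grip": 0},
  {"dx": 0,"dy": 0,"dz": 0,"wx": 0,"wy": 0,"wz": 0.1,"grip": 0},
  {"dx": 0,"dy": 0,"dz": 0,"wx": 0,"wy": 0,"wz": 0.1,"grip": 0},
  {"dx": 0,"dy": 0,"dz": 0,"wx": 0,"wy": 0,"wz": 0.1,"grip": 0},
  {"dx": 0,"dy": 0,"dz": 0,"wx": 0,"wy": 0,"wz": 0.1,"grip": 0},
  {"dx": 0,"dy": 0,"dz": 0,"wx": 0,"wy": 0,"wz": 0.1,"grip": 0},
  {"dx": 0,"dy": 0,"dz": 0,"wx": 0,"wy": 0,"wz": 0.1,"grip": 0},
  {"dx": 0,"dy": 0,"dz": 0,"wx": 0,"wy": 0,"wz": 0.1,"grip": 0},
  {"dx": 0,"dy": 0,"dz": 0,"wx": 0,"wy": 0,"wz": 0.1,"grip": 0},
  {"dx": 0,"dy": 0,"dz": 0,"wx": 0,"wy": 0,"wz": 0.05,"grip": 0},
])

```text
t: 7.6
position: [679.8, 133.1, 78.6]
orientation: [0.847, -0.532, -0.002, 0.002]
ft_force: [-7.4, -0.3, 9.5]
width: 11.2
```

```bash
python3 - <<'E'
from h import *
st()
E
```

```text
t 7.60 pos [679.8 133.1  78.6] q [ 0.06  0.75 -0.44  1.53  0.37  0.95 -1.61] w 11.2 F [-7.4 -0.3  9.5] M [-0.14  1.92  0.05] xyaw -1.122 z [-0.005 -0.001 -1.   ]
```

Call:
move_arm([
  {"dx": 0,"dy": 0,"dz": 0,"wx": 0,"wy": 0,"wz": 0.08,"grip": 0},
  {"dx": 0,"dy": 0,"dz": 0,"wx": 0,"wy": 0,"wz": 0.08,"grip": 0},
  {"dx": 0,"dy": 0,"dz": 0,"wx": 0,"wy": 0,"wz": 0.08,"grip": 0},
  {"dx": 0,"dy": 0,"dz": 0,"wx": 0,"wy": 0,"wz": 0.06,"grip": 0},
])

```text
t: 8.0
position: [679.7, 133.6, 78.6]
orientation: [0.758, -0.652, -0.002, 0.002]
ft_force: [-9.0, -0.6, 9.3]
width: 10.7
```

```bash
python3 - <<'E'
from h import *
st()
E
```

```text
t 8.00 pos [679.7 133.6  78.6] q [ 0.02  0.74 -0.37  1.53  0.31  0.94 -1.87] w 10.7 F [-9.  -0.6  9.3] M [-0.02  1.95  0.05] xyaw -1.422 z [-0.005 -0.    -1.   ]
```

Call:
move_arm([
  {"dx": 0,"dy": 0,"dz": 0,"wx": 0,"wy": 0,"wz": 0.05,"grip": 0},
  {"dx": 0,"dy": 0,"dz": 0,"wx": 0,"wy": 0,"wz": 0.05,"grip": 0},
])

```text
t: 8.2
position: [679.7, 133.8, 78.6]
orientation: [0.725, -0.689, -0.002, 0.002]
ft_force: [-9.0, -0.3, 8.1]
width: 10.8
```

```bash
python3 - <<'E'
from h import *
st()
E
```

```text
t 8.20 pos [679.7 133.8  78.6] q [ 0.    0.73 -0.35  1.53  0.29  0.93 -1.96] w 10.8 F [-9.  -0.3  8.1] M [-0.01  1.92  0.  ] xyaw -1.521 z [-0.005 -0.    -1.   ]
```

Call:
move_arm([
  {"dx": 0,"dy": 0,"dz": 0,"wx": 0,"wy": 0,"wz": 0.05,"grip": 0},
  {"dx": 0,"dy": 0,"dz": 0,"wx": 0,"wy": 0,"wz": 0.05,"grip": 0},
])

```text
t: 8.4
position: [679.7, 133.9, 78.6]
orientation: [-0.689, 0.724, 0.002, -0.002]
ft_force: [-8.9, 0.2, 9.1]
width: 10.7
```

```bash
python3 - <<'E'
from h import *
st()
E
```

```text
t 8.40 pos [679.7 133.9  78.6] q [-0.01  0.73 -0.33  1.54  0.27  0.93 -2.05] w 10.7 F [-8.9  0.2  9.1] M [0.05 1.9  0.14] xyaw -1.620 z [-0.005  0.    -1.   ]
```

Call:
move_arm([
  {"dx": 0,"dy": 0,"dz": 0,"wx": 0,"wy": 0,"wz": 0.05,"grip": 0},
  {"dx": 0,"dy": 0,"dz": 0,"wx": 0,"wy": 0,"wz": 0.05,"grip": 0},
])

```text
t: 8.6
position: [679.7, 134.1, 78.6]
orientation: [-0.652, 0.758, 0.002, -0.002]
ft_force: [-8.5, 0.5, 10.1]
width: 11.1
```

```bash
python3 - <<'E'
from h import *
st()
c=grab("scene");crop(c[0],340,220,400,280,10,"scene_c6",2.5)
E
```

```text
t 8.60 pos [679.7 134.1  78.6] q [-0.03  0.72 -0.3   1.54  0.25  0.92 -2.13] w 11.1 F [-8.5  0.5 10.1] M [0.1  1.88 0.16] xyaw -1.720 z [-0.005  0.    -1.   ]
```

Call:
move_arm([
  {"dx": 0,"dy": 0,"dz": 0,"wx": 0,"wy": 0,"wz": 0.05,"grip": 0},
  {"dx": 0,"dy": 0,"dz": 0,"wx": 0,"wy": 0,"wz": 0.05,"grip": 0},
])

```text
t: 8.85
position: [679.8, 134.3, 78.7]
orientation: [-0.614, 0.789, 0.002, -0.002]
ft_force: [-8.0, 0.8, 8.0]
width: 11.0
```

```bash
python3 - <<'E'
from h import *
st()
E
```

```text
t 8.85 pos [679.8 134.3  78.7] q [-0.04  0.72 -0.28  1.54  0.23  0.92 -2.22] w 11.0 F [-8.   0.8  8. ] M [0.15 1.8  0.2 ] xyaw -1.820 z [-0.005  0.001 -1.   ]
```

View pics/scene_c6.png

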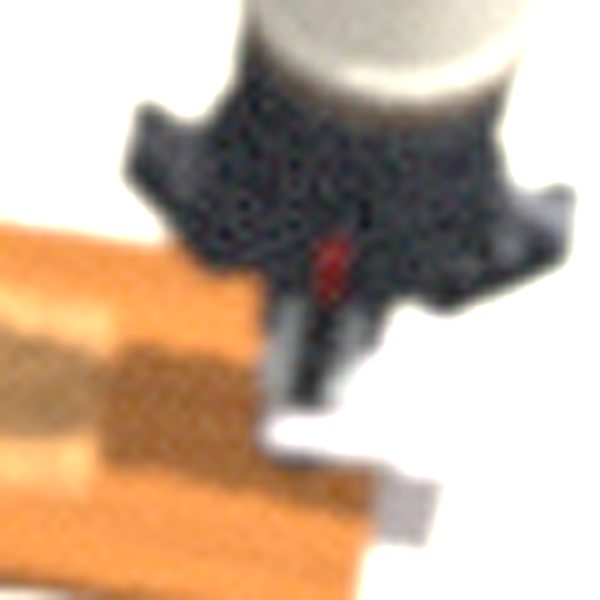

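Call:
move_arm([
  {"dx": 0,"dy": 0,"dz": 0,"wx": 0,"wy": 0,"wz": 0,"grip": 0},
  {"dx": 0,"dy": 0,"dz": 0,"wx": 0,"wy": 0,"wz": 0,"grip": 0},
  {"dx": 0,"dy": 0,"dz": 0,"wx": 0,"wy": 0,"wz": 0,"grip": 0},
  {"dx": 0,"dy": 0,"dz": 0,"wx": 0,"wy": 0,"wz": 0,"grip": 0.3},
  {"dx": 0,"dy": 0,"dz": 0,"wx": 0,"wy": 0,"wz": 0,"grip": 0.6},
  {"dx": 0,"dy": 0,"dz": 0,"wx": 0,"wy": 0,"wz": 0,"grip": 1},
  {"dx": 0,"dy": 0,"dz": 0,"wx": 0,"wy": 0,"wz": 0,"grip": 1},
  {"dx": 0,"dy": 0,"dz": 0,"wx": 0,"wy": 0,"wz": 0,"grip": 1},
  {"dx": 0,"dy": 0,"dz": -2,"wx": 0,"wy": 0,"wz": 0,"grip": 1},
  {"dx": 0,"dy": 0,"dz": -4,"wx": 0,"wy": 0,"wz": 0,"grip": 1},
  {"dx": 0,"dy": 0,"dz": -5,"wx": 0,"wy": 0,"wz": 0,"grip": 1},
  {"dx": 0,"dy": 0,"dz": -5,"wx": 0,"wy": 0,"wz": 0,"grip": 1},
])

```text
t: 10.05
position: [682.0, 132.5, 239.4]
orientation: [-0.613, 0.79, 0.0, -0.001]
ft_force: [0.2, -0.5, -0.1]
width: 85.1
```

```bash
python3 - <<'E'
from h import *
st()
c=grab("scene",'s7');crop(c[0],340,220,400,280,10,"scene_c7",2.5)
c=grab("top",'t7')
E
```

```text
t 10.05 pos [682.  132.5 239.4] q [-0.02  0.56 -0.31  1.42  0.18  1.19 -2.18] w 85.1 F [ 0.2 -0.5 -0.1] M [ 0.03 -0.1  -0.02] xyaw -1.822 z [-0.001 -0.    -1.   ]
```

View pics/scene_c7.png

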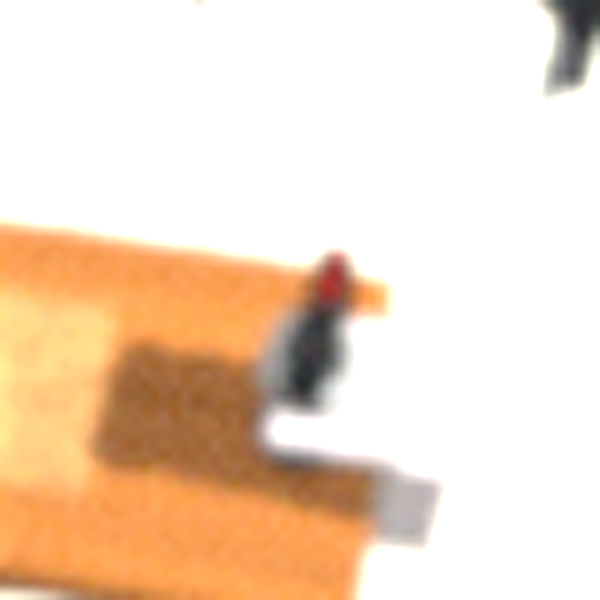

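View pics/t7.png

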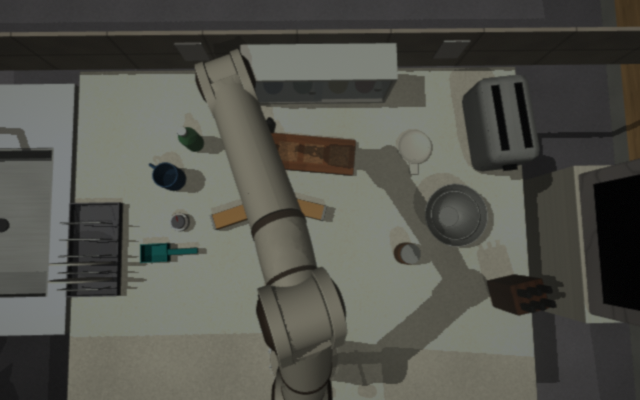

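```bash
cat >> h.py <<'E'
def tins():
    out=[]
    c=grab("scene")
    hsv=cv2.cvtColor(c[0],cv2.COLOR_BGR2HSV)
    m=cv2.inRange(hsv,(5,110,40),(25,255,255));m[:170]=0;m[:,:200]=0;m[:,500:]=0
    for k in cv2.findContours(m,cv2.RETR_EXTERNAL,cv2.CHAIN_APPROX_NONE)[0]:
        if cv2.contourArea(k)>150:
            r=cv2.minAreaRect(k);print(cv2.contourArea(k),np.round(r[0],1),np.round(r[1],1),round(r[2],1))
    return c
E
python3 - <<'E'
from h import *
c=tins();crop(c[0],290,170,430,230,5.5,"s8",2.2)
# centre from silhouettes: predicted px of my estimates
for p in((461,218,48),(480.5,-9.5,48)): print(proj(c,p).round(1))
E
```

```text
3511.5 [322.1 256.8] [111.6  35.7] 9.5
176.5 [408.8 197.8] [19.3 15. ] 24.8
584.0 [325.6 203.5] [36.4 17.7] 15.9
[397.1 199.2]
[326.6 200. ]
```

View pics/s8.png

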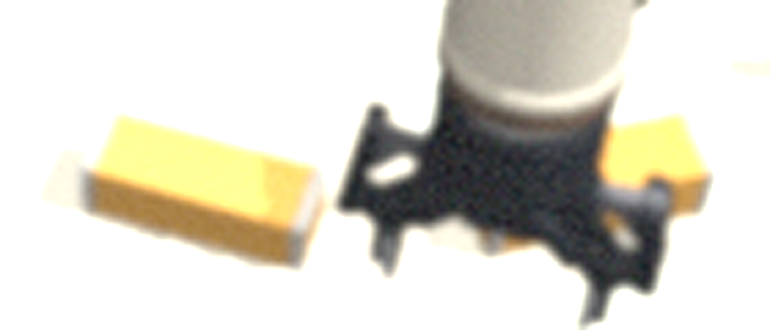

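```bash
python3 - <<'E'
from h import *
plan([480.5,-9.5,150],down(-0.255),12,1)
E
```

```text
[{"dx": 1.58, "dy": 1.37, "dz": 0.76, "wx": -0.0009, "wy": -0.0003, "wz": -0.1306, "grip": 1}, {"dx": 1.39, "dy": 1.55, "dz": 0.77, "wx": -0.0009, "wy": -0.0003, "wz": -0.1306, "grip": 1}, {"dx": 1.18, "dy": 1.73, "dz": 0.77, "wx": -0.0009, "wy": -0.0003, "wz": -0.1306, "grip": 1}, {"dx": 0.94, "dy": 1.87, "dz": 0.76, "wx": -0.0009, "wy": -0.0003, "wz": -0.1306, "grip": 1}, {"dx": 0.7, "dy": 1.97, "dz": 0.77, "wx": -0.0009, "wy": -0.0003, "wz": -0.1306, "grip": 1}, {"dx": 0.43, "dy": 2.04, "dz": 0.77, "wx": -0.0009, "wy": -0.0003, "wz": -0.1306, "grip": 1}, {"dx": 0.16, "dy": 2.08, "dz": 0.77, "wx": -0.0009, "wy": -0.0003, "wz": -0.1306, "grip": 1}, {"dx": -0.12, "dy": 2.08, "dz": 0.78, "wx": -0.0009, "wy": -0.0003, "wz": -0.1306, "grip": 1}, {"dx": -0.38, "dy": 2.05, "dz": 0.77, "wx": -0.0009, "wy": -0.0003, "wz": -0.1306, "grip": 1}, {"dx": -0.64, "dy": 1.99, "dz": 0.78, "wx": -0.0009, "wy": -0.0003, "wz": -0.1306, "grip": 1}, {"dx": -0.9, "dy": 1.88, "dz": 0.78, "wx": -0.0009, "wy": -0.0003, "wz": -0.1306, "grip": 1}, {"dx": -1.14, "dy": 1.75, "dz": 0.78, "wx": -0.0009, "wy": -0.0003, "wz": -0.1306, "grip": 1}]
```

Call:
move_arm([
  {"dx": 1.6,"dy": 1.4,"dz": 0.5,"wx": 0,"wy": 0,"wz": -0.13,"grip": 1},
  {"dx": 1.4,"dy": 1.6,"dz": 0.5,"wx": 0,"wy": 0,"wz": -0.13,"grip": 1},
  {"dx": 1.2,"dy": 1.7,"dz": 0.5,"wx": 0,"wy": 0,"wz": -0.13,"grip": 1},
  {"dx": 0.9,"dy": 1.9,"dz": 0.7,"wx": 0,"wy": 0,"wz": -0.13,"grip": 1},
  {"dx": 0.7,"dy": 2,"dz": 0.8,"wx": 0,"wy": 0,"wz": -0.13,"grip": 1},
  {"dx": 0.4,"dy": 2,"dz": 0.8,"wx": 0,"wy": 0,"wz": -0.13,"grip": 1},
  {"dx": 0.2,"dy": 2.1,"dz": 0.8,"wx": 0,"wy": 0,"wz": -0.13,"grip": 1},
  {"dx": -0.1,"dy": 2.1,"dz": 0.8,"wx": 0,"wy": 0,"wz": -0.13,"grip": 1},
  {"dx": -0.4,"dy": 2,"dz": 0.8,"wx": 0,"wy": 0,"wz": -0.13,"grip": 1},
  {"dx": -0.6,"dy": 2,"dz": 0.8,"wx": 0,"wy": 0,"wz": -0.13,"grip": 1},
  {"dx": -0.9,"dy": 1.9,"dz": 0.8,"wx": 0,"wy": 0,"wz": -0.13,"grip": 1},
  {"dx": -1.1,"dy": 1.7,"dz": 0.8,"wx": 0,"wy": 0,"wz": -0.13,"grip": 1},
])

```text
t: 11.4
position: [474.7, -10.6, 151.0]
orientation: [0.992, -0.128, -0.001, -0.0]
ft_force: [-0.3, -0.2, -0.3]
width: 85.4
```

Call:
move_arm([
  {"dx": 0,"dy": 0,"dz": 0,"wx": 0,"wy": 0,"wz": 0,"grip": 1},
  {"dx": 0,"dy": 0,"dz": 0,"wx": 0,"wy": 0,"wz": 0,"grip": 1},
])

```text
t: 11.6
position: [476.3, -10.2, 151.9]
orientation: [0.991, -0.132, -0.0, -0.0]
ft_force: [0.2, 0.6, 0.9]
width: 85.3
```

```bash
python3 - <<'E'
from h import *
st()
plan([480.5,-9.5,8],down(-0.255),4,1)
c=grab("scene",'s9');crop(c[0],265,150,395,250,5.5,"s9c",2.2);crop(c[0],340,220,400,280,10,"s9w",2.5)
c=grab("top",'t9');crop(c[0],200,110,370,235,4.7,"t9c",2.2);crop(c[0],240,125,275,160,14,"t9w",2.5)
E
```

```text
t 11.60 pos [476.3 -10.2 151.9] q [ 0.52  0.33 -0.64  2.04  0.26  0.85 -0.54] w 85.3 F [0.2 0.6 0.9] M [ 0.01 -0.04  0.  ] xyaw -0.266 z [-0.001  0.001 -1.   ]
[{"dx": 0.1, "dy": -0.04, "dz": 3.6, "wx": -0.0001, "wy": 0.0002, "wz": -0.0026, "grip": 1}, {"dx": 0.1, "dy": -0.05, "dz": 3.59, "wx": -0.0001, "wy": 0.0002, "wz": -0.0026, "grip": 1}, {"dx": 0.1, "dy": -0.04, "dz": 3.6, "wx": -0.0001, "wy": 0.0002, "wz": -0.0026, "grip": 1}, {"dx": 0.09, "dy": -0.04, "dz": 3.6, "wx": -0.0001, "wy": 0.0002, "wz": -0.0026, "grip": 1}]
```

View pics/s9c.png

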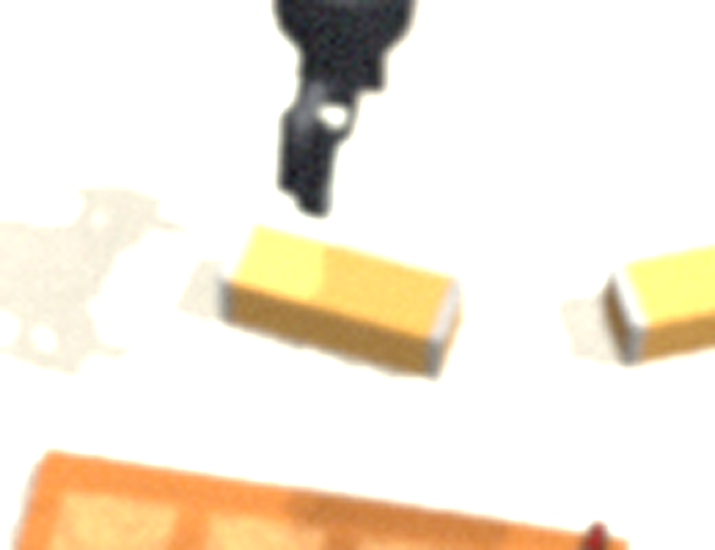

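View pics/t9c.png

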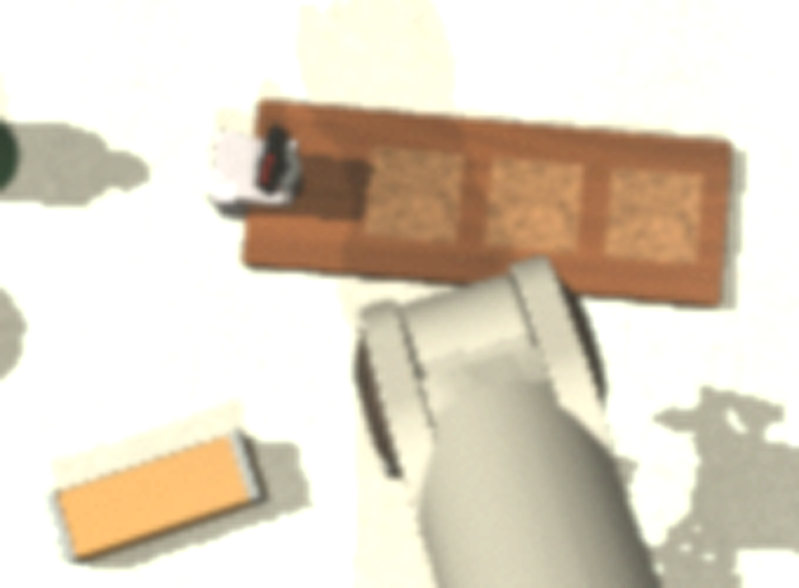

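View pics/t9w.png

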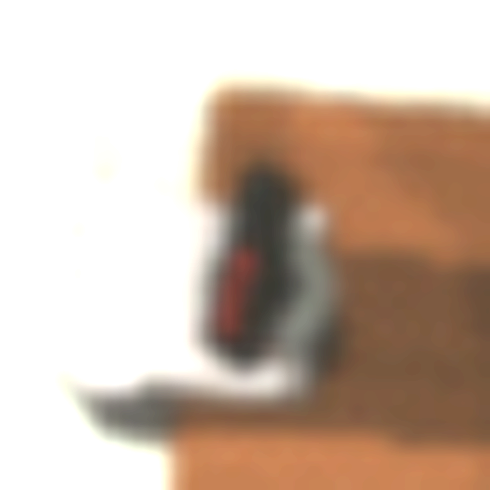

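Call:
move_arm([
  {"dx": 0.2,"dy": 0,"dz": 2.4,"wx": 0,"wy": 0,"wz": -0.01,"grip": 1},
  {"dx": 0.2,"dy": 0,"dz": 2.4,"wx": 0,"wy": 0,"wz": 0,"grip": 1},
  {"dx": 0,"dy": 0,"dz": 2.4,"wx": 0,"wy": 0,"wz": 0,"grip": 1},
  {"dx": 0,"dy": 0,"dz": 2.4,"wx": 0,"wy": 0,"wz": 0,"grip": 1},
  {"dx": 0,"dy": 0,"dz": 2.4,"wx": 0,"wy": 0,"wz": 0,"grip": 1},
  {"dx": 0,"dy": 0,"dz": 2.2,"wx": 0,"wy": 0,"wz": 0,"grip": 1},
  {"dx": 0,"dy": 0,"dz": 0,"wx": 0,"wy": 0,"wz": 0,"grip": 1},
  {"dx": 0,"dy": 0,"dz": 0,"wx": 0,"wy": 0,"wz": 0,"grip": 1},
])

```text
t: 12.5
position: [481.0, -10.1, 10.5]
orientation: [0.992, -0.125, -0.0, -0.0]
ft_force: [0.1, 0.7, -0.1]
width: 85.6
```

```bash
python3 - <<'E'
from h import *
st()
c=grab("scene",'s10');crop(c[0],265,150,395,250,5.5,"s10c",2.2)
E
```

```text
t 12.50 pos [481.  -10.1  10.5] q [ 0.37  0.58 -0.48  2.1   0.49  0.57 -0.72] w 85.6 F [ 0.1  0.7 -0.1] M [ 0.   -0.01 -0.  ] xyaw -0.251 z [-0.  0. -1.]
```

View pics/s10c.png

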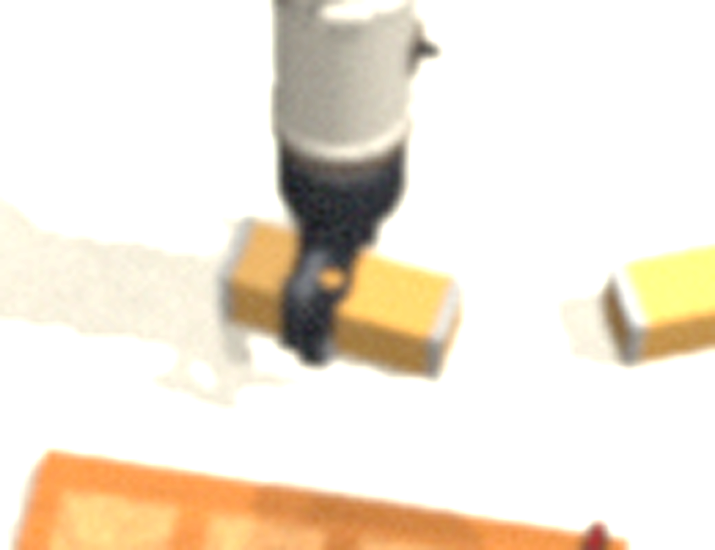

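```bash
python3 - <<'E'
from h import *
c=grab("scene")
s=arm.read_state();R=R_.from_quat(s["orientation"]).as_matrix();p=s["position"]
print("TCP+x finger tip",[proj(c,p+R[:,0]*d+[0,0,5]).round(1) for d in(42,50)], "seen", 265+312/5.5-.4,150+355/5.5-.4)
# tin ends seen: bottom corners front face left (228,318)?, right (437,375); top edges
f=lambda x,y:np.array([265+(x+.5)/5.5-.5,150+(y+.5)/5.5-.5])
a=onz(c,f(228,318),0);b=onz(c,f(437,375),0);print("bottom front",a.round(1),b.round(1),np.linalg.norm(a-b))
d=(b-a)/np.linalg.norm(b-a);m=(a+b)/2; nrm=np.array([-d[1],d[0],0]);print("centre",(m+nrm*24).round(1),"yaw",np.arctan2(d[1],d[0]))
a=onz(c,f(252,220),48);b=onz(c,f(460,283),48);d=(b-a)/np.linalg.norm(b-a);m=(a+b)/2; nrm=np.array([-d[1],d[0],0]);print("top back len",np.linalg.norm(a-b),"centre",(m-nrm*24).round(1),"yaw",np.arctan2(d[1],d[0]))
E
```

```text
TCP+x finger tip [array([322.1, 215.9]), array([321.3, 217.9])] seen 321.32727272727277 214.14545454545456
bottom front [482.3 -77.5   0. ] [514.   50.4   0. ] 131.73258863794257
centre [474.8  -7.8   0. ] yaw 1.3277949392822783
top back len 131.04244737647412 centre [484.3  -9.2  48. ] yaw 1.2857680189549503
```

Call:
move_arm([
  {"dx": 0,"dy": 0,"dz": 0.1,"wx": 0,"wy": 0,"wz": 0,"grip": 0.7},
  {"dx": 0,"dy": 0,"dz": 0,"wx": 0,"wy": 0,"wz": 0,"grip": 0.5},
  {"dx": 0,"dy": 0,"dz": 0,"wx": 0,"wy": 0,"wz": 0,"grip": 0},
  {"dx": 0,"dy": 0,"dz": 0,"wx": 0,"wy": 0,"wz": 0,"grip": 0},
  {"dx": 0,"dy": 0,"dz": 0,"wx": 0,"wy": 0,"wz": 0,"grip": 0},
  {"dx": 0,"dy": 0,"dz": 0,"wx": 0,"wy": 0,"wz": 0,"grip": 0},
])

```text
t: 13.2
position: [480.5, -11.2, 10.1]
orientation: [0.992, -0.126, 0.0, 0.0]
ft_force: [-0.8, -0.0, 6.7]
width: 47.3
```

```bash
cat >> h.py <<'E'
def avg(n=10):
    F=[];M=[]
    for i in range(n):
        arm.grab_frame("scene");s=arm.read_state();F.append(s["ft_force"]);M.append(s["torque"])
    R=R_.from_quat(s["orientation"])
    print("F",np.mean(F,0).round(2),"M",np.mean(M,0).round(3),"Mtool",R.inv().apply(np.mean(M,0)).round(3),"sd",np.std(M,0).round(3))
E
python3 - <<'E'
from h import *
st();avg(4)
E
```

```text
t 13.20 pos [480.5 -11.2  10.1] q [ 0.37  0.58 -0.48  2.1   0.49  0.57 -0.72] w 47.3 F [-0.8 -0.   6.7] M [ 0.09  0.59 -0.07] xyaw -0.252 z [ 0.    -0.001 -1.   ]
F [-1.8  -0.06  6.45] M [ 0.098  0.588 -0.026] Mtool [-0.052 -0.594  0.026] sd [0.022 0.019 0.029]
```

Call:
move_arm([
  {"dx": 0,"dy": 0,"dz": -1,"wx": 0,"wy": 0,"wz": 0,"grip": 0},
  {"dx": 0,"dy": 0,"dz": -2,"wx": 0,"wy": 0,"wz": 0,"grip": 0},
  {"dx": 0,"dy": 0,"dz": -2,"wx": 0,"wy": 0,"wz": 0,"grip": 0},
  {"dx": 0,"dy": 0,"dz": -1,"wx": 0,"wy": 0,"wz": 0,"grip": 0},
  {"dx": 0,"dy": 0,"dz": 0,"wx": 0,"wy": 0,"wz": 0,"grip": 0},
  {"dx": 0,"dy": 0,"dz": 0,"wx": 0,"wy": 0,"wz": 0,"grip": 0},
])

```text
t: 14.0
position: [480.0, -11.4, 69.1]
orientation: [0.992, -0.126, -0.0, 0.0]
ft_force: [-0.4, 0.5, -4.8]
width: 47.6
```

```bash
python3 - <<'E'
from h import *
st();avg(10)
c=grab("scene",'s11');crop(c[0],265,150,395,250,5.5,"s11c",2.2)
E
```

```text
t 14.00 pos [480.  -11.4  69.1] q [ 0.44  0.48 -0.57  2.09  0.4   0.68 -0.64] w 47.6 F [-0.4  0.5 -4.8] M [ 0.08 -0.02  0.  ] xyaw -0.252 z [-0. -0. -1.]
F [ 0.28  0.15 -4.27] M [ 0.112 -0.045  0.001] Mtool [ 0.119  0.015 -0.001] sd [0.032 0.037 0.035]
```

View pics/s11c.png

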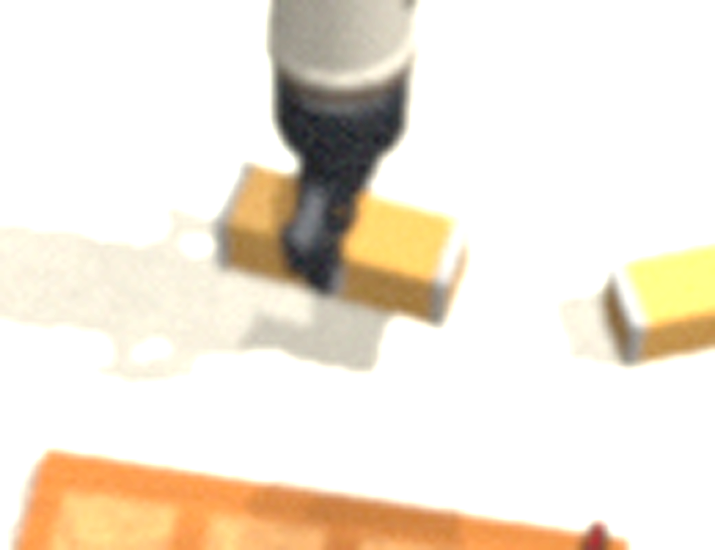

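Call:
move_arm([
  {"dx": 0,"dy": 0,"dz": -3,"wx": 0,"wy": 0,"wz": 0,"grip": 0},
  {"dx": 0,"dy": 0,"dz": -3,"wx": 0,"wy": 0,"wz": 0,"grip": 0},
  {"dx": 2,"dy": -1.1,"dz": -2,"wx": 0,"wy": 0,"wz": 0,"grip": 0},
  {"dx": 2,"dy": -1.1,"dz": -2,"wx": 0,"wy": 0,"wz": 0,"grip": 0},
  {"dx": 2,"dy": -1.1,"dz": -2,"wx": 0,"wy": 0,"wz": 0,"grip": 0},
  {"dx": 2,"dy": -1.1,"dz": -2,"wx": 0,"wy": 0,"wz": 0,"grip": 0},
  {"dx": 2,"dy": -1.1,"dz": -2,"wx": 0,"wy": 0,"wz": 0,"grip": 0},
  {"dx": 2,"dy": -1.1,"dz": 0,"wx": 0,"wy": 0,"wz": 0,"grip": 0},
  {"dx": 2,"dy": -1.1,"dz": 0,"wx": 0,"wy": 0,"wz": 0,"grip": 0},
  {"dx": 1.2,"dy": -1.1,"dz": 0,"wx": 0,"wy": 0,"wz": 0,"grip": 0},
  {"dx": 0,"dy": 0,"dz": 0,"wx": 0,"wy": 0,"wz": 0,"grip": 0},
])

```text
t: 15.65
position: [650.6, 37.9, 228.6]
orientation: [0.992, -0.125, -0.0, -0.001]
ft_force: [-0.3, 0.6, -4.6]
width: 47.3
```

```bash
python3 - <<'E'
from h import *
st()
E
```

```text
t 15.65 pos [650.6  37.9 228.6] q [ 0.34  0.55 -0.62  1.54  0.33  1.16 -0.6 ] w 47.3 F [-0.3  0.6 -4.6] M [ 0.1   0.04 -0.05] xyaw -0.251 z [ 0.     0.002 -1.   ]
```

Call:
move_arm([
  {"dx": 0,"dy": 0,"dz": 0,"wx": 0.06,"wy": 0,"wz": 0,"grip": 0},
  {"dx": 0,"dy": 0,"dz": 0,"wx": 0.1,"wy": 0,"wz": 0,"grip": 0},
  {"dx": 0,"dy": 0,"dz": 0,"wx": 0.1,"wy": 0,"wz": 0,"grip": 0},
  {"dx": 0,"dy": 0,"dz": 0,"wx": 0.1,"wy": 0,"wz": 0,"grip": 0},
  {"dx": 0,"dy": 0,"dz": 0,"wx": 0.1,"wy": 0,"wz": 0,"grip": 0},
  {"dx": 0,"dy": 0,"dz": 0,"wx": 0.1,"wy": 0,"wz": 0,"grip": 0},
  {"dx": 0,"dy": 0,"dz": 0,"wx": 0.1,"wy": 0,"wz": 0,"grip": 0},
  {"dx": 0,"dy": 0,"dz": 0,"wx": 0.1,"wy": 0,"wz": 0,"grip": 0},
  {"dx": 0,"dy": 0,"dz": 0,"wx": 0,"wy": 0,"wz": 0,"grip": 0},
])

```text
t: 16.55
position: [647.7, 30.4, 224.8]
orientation: [0.921, -0.121, 0.045, -0.368]
ft_force: [-1.2, -1.8, -5.2]
width: 47.5
```

```bash
python3 - <<'E'
from h import *
st()
E
```

```text
t 16.55 pos [647.7  30.4 224.8] q [ 0.96  0.75 -0.96  1.7  -0.21  0.9   0.04] w 47.5 F [-1.2 -1.8 -5.2] M [-1.44  0.41  0.  ] xyaw -0.259 z [ 0.172  0.666 -0.726]
```

Call:
move_arm([
  {"dx": 0,"dy": 0,"dz": 0,"wx": 0.1,"wy": 0,"wz": 0,"grip": 0},
  {"dx": 0,"dy": 0,"dz": 0,"wx": 0.1,"wy": 0,"wz": 0,"grip": 0},
  {"dx": 0,"dy": 0,"dz": 0,"wx": 0.1,"wy": 0,"wz": 0,"grip": 0},
  {"dx": 0,"dy": 0,"dz": 0,"wx": 0.1,"wy": 0,"wz": 0,"grip": 0},
  {"dx": 0,"dy": 0,"dz": 0,"wx": 0,"wy": 0,"wz": 0,"grip": 0},
])

```text
t: 17.05
position: [648.5, 33.8, 224.0]
orientation: [0.83, -0.108, 0.067, -0.543]
ft_force: [-1.0, -1.0, -6.6]
width: 47.2
```

```bash
python3 - <<'E'
from h import *
st()
E
```

```text
t 17.05 pos [648.5  33.8 224. ] q [ 1.14  1.06 -1.09  1.7  -0.35  0.9   0.29] w 47.2 F [-1.  -1.  -6.6] M [-1.86  0.53  0.01] xyaw -0.255 z [ 0.228  0.887 -0.4  ]
```

Call:
move_arm([
  {"dx": 0,"dy": 0,"dz": 0,"wx": 0.1,"wy": 0,"wz": 0,"grip": 0},
  {"dx": 0,"dy": 0,"dz": 0,"wx": 0.1,"wy": 0,"wz": 0,"grip": 0},
  {"dx": 0,"dy": 0,"dz": 0,"wx": 0,"wy": 0,"wz": 0,"grip": 0},
])

```text
t: 17.35
position: [649.0, 35.6, 224.8]
orientation: [0.772, -0.1, 0.077, -0.623]
ft_force: [-0.2, -0.4, -6.2]
width: 47.3
```

```bash
python3 - <<'E'
from h import *
st()
c=grab("scene",'s12')
E
```

```text
t 17.35 pos [649.   35.6 224.8] q [ 1.18  1.23 -1.13  1.69 -0.39  0.94  0.4 ] w 47.3 F [-0.2 -0.4 -6.2] M [-2.05  0.59 -0.03] xyaw -0.253 z [ 0.243  0.947 -0.212]
```

View pics/s12.png

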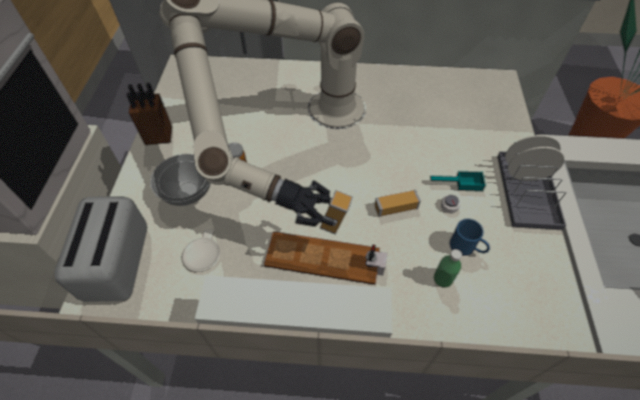

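```bash
python3 - <<'E'
from h import *
S=grab("scene");T=grab("top")
for z in(200,250,300): print("wrist sc",z,onz(S,(212,160),z).round(0))
print("bowl top rim",onz(T,(457,215),85).round(0),onz(S,(183,180),85).round(0))
print("jar",onz(T,(405,253),100).round(0),onz(S,(235,152),100).round(0),onz(S,(237,168),0).round(0))
print("spoon",onz(T,(415,147),10).round(0),onz(S,(201,255),10).round(0))
print("soap",onz(S,(446,282),0).round(0),"mug",onz(S,(467,240),50).round(0),"timer",onz(S,(451,203),20).round(0),"scoop",onz(S,(457,181),20).round(0))
E
```

```text
wrist sc 200 [ 464. -358.  200.]
wrist sc 250 [ 505. -338.  250.]
wrist sc 300 [ 545. -319.  300.]
bowl top rim [ 444. -491.   85.] [ 461. -477.   85.]
jar [ 329. -320.  100.] [ 343. -327.  100.] [ 332. -338.    0.]
spoon [ 680. -387.   10.] [ 687. -382.   10.]
soap [718. 362.   0.] mug [599. 425.  50.] timer [444. 399.  20.] scoop [351. 429.  20.]
```

Call:
move_arm([
  {"dx": 0,"dy": 0,"dz": 0,"wx": 0.1,"wy": 0,"wz": 0,"grip": 0},
  {"dx": 0,"dy": 0,"dz": 0,"wx": 0.1,"wy": 0,"wz": 0,"grip": 0},
  {"dx": 0,"dy": 0,"dz": 0,"wx": 0.01,"wy": 0,"wz": 0,"grip": 0},
  {"dx": 0,"dy": 0,"dz": 0,"wx": 0,"wy": 0,"wz": 0,"grip": 0},
])

```text
t: 17.9
position: [649.9, 36.6, 230.2]
orientation: [0.703, -0.088, 0.089, -0.7]
ft_force: [0.7, -0.2, -3.3]
width: 47.6
```

```bash
python3 - <<'E'
from h import *
st()
def hor(yaw): # tool z horizontal at yaw, tool y down, tool x = yaw-90
    z=np.array([np.cos(yaw),np.sin(yaw),0]);y=np.array([0,0,-1.]);x=np.cross(y,z)
    return R_.from_matrix(np.stack([x,y,z],1))
plan([674.5,51.3,130],hor(1.32),6,0)
E
```

```text
t 17.90 pos [649.9  36.6 230.2] q [ 1.2   1.4  -1.17  1.66 -0.43  0.99  0.5 ] w 47.6 F [ 0.7 -0.2 -3.3] M [-1.9   0.52 -0.01] xyaw -0.251 z [ 0.248  0.969 -0.004]
[{"dx": 0.34, "dy": 1.67, "dz": 0.35, "wx": 0.0007, "wy": -0.0001, "wz": 0.0002, "grip": 0}, {"dx": 0.33, "dy": 1.67, "dz": 0.34, "wx": 0.0007, "wy": -0.0001, "wz": 0.0002, "grip": 0}, {"dx": 0.34, "dy": 1.66, "dz": 0.35, "wx": 0.0007, "wy": -0.0001, "wz": 0.0002, "grip": 0}, {"dx": 0.33, "dy": 1.67, "dz": 0.34, "wx": 0.0007, "wy": -0.0001, "wz": 0.0002, "grip": 0}, {"dx": 0.34, "dy": 1.67, "dz": 0.34, "wx": 0.0007, "wy": -0.0001, "wz": 0.0002, "grip": 0}, {"dx": 0.34, "dy": 1.67, "dz": 0.34, "wx": 0.0007, "wy": -0.0001, "wz": 0.0002, "grip": 0}]
```

Call:
move_arm([
  {"dx": 0.4,"dy": 1,"dz": 0.4,"wx": 0,"wy": 0,"wz": 0,"grip": 0},
  {"dx": 0.4,"dy": 1,"dz": 0.4,"wx": 0,"wy": 0,"wz": 0,"grip": 0},
  {"dx": 0.4,"dy": 1.5,"dz": 0.4,"wx": 0,"wy": 0,"wz": 0,"grip": 0},
  {"dx": 0.4,"dy": 1.5,"dz": 0.4,"wx": 0,"wy": 0,"wz": 0,"grip": 0},
  {"dx": 0.4,"dy": 1.5,"dz": 0.4,"wx": 0,"wy": 0,"wz": 0,"grip": 0},
  {"dx": 0,"dy": 1.5,"dz": 0,"wx": 0,"wy": 0,"wz": 0,"grip": 0},
  {"dx": 0,"dy": 1,"dz": 0,"wx": 0,"wy": 0,"wz": 0,"grip": 0},
  {"dx": 0,"dy": 0,"dz": 0,"wx": 0,"wy": 0,"wz": 0,"grip": 0},
])

```text
t: 18.7
position: [673.4, 50.6, 136.6]
orientation: [0.702, -0.09, 0.088, -0.701]
ft_force: [-0.1, 0.1, -5.0]
width: 47.3
```

```bash
python3 - <<'E'
from h import *
st()
c=grab("scene",'s13');d=grab("top");import numpy as np
cv2.imwrite("pics/s13b.png",cv2.convertScaleAbs(np.vstack([c[0][50:,100:420],d[0][80:330,200:520]]),alpha=2))
E
```

```text
t 18.70 pos [673.4  50.6 136.6] q [ 1.12  1.54 -1.1   1.55 -0.39  0.99  0.57] w 47.3 F [-0.1  0.1 -5. ] M [-1.96  0.46  0.  ] xyaw -0.252 z [ 0.25   0.968 -0.001]
```

View pics/s13b.png

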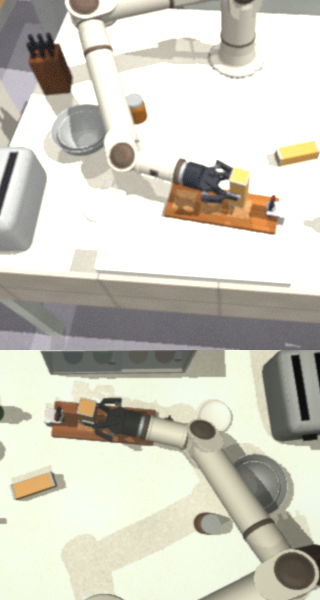

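```bash
python3 - <<'E'
from h import *
S=grab("scene");T=grab("top")
print("elbow",tri(T,(490,302),S,(186,52)))
print("wrist",tri(T,(405,164),S,(222,205)))
E
```

```text
elbow (array([ 219.3081214 , -447.87162726,  398.74609421]), np.float64(1.3624816130814483))
wrist (array([ 594.75698484, -312.62287988,  156.58595425]), np.float64(8.104519188863813))
```

Call:
move_arm([
  {"dx": 0,"dy": 0,"dz": 0,"wx": -0.05,"wy": 0,"wz": 0,"grip": 0},
  {"dx": 0,"dy": 0,"dz": 0,"wx": -0.05,"wy": 0,"wz": 0,"grip": 0},
  {"dx": 0,"dy": 0,"dz": 0,"wx": -0.05,"wy": 0,"wz": 0,"grip": 0},
  {"dx": 0,"dy": 0,"dz": 0,"wx": 0,"wy": 0,"wz": 0,"grip": 0},
])

```text
t: 19.3
position: [674.4, 50.8, 142.7]
orientation: [0.753, -0.093, 0.083, -0.646]
ft_force: [0.3, 0.4, -3.5]
width: 47.4
```

```bash
python3 - <<'E'
from h import *
st()
S=grab("scene");T=grab("top","t14")
cv2.imwrite("pics/s14.png",cv2.resize(cv2.convertScaleAbs(S[0][20:320,120:420],alpha=2),None,fx=2,fy=2))
E
```

```text
t 19.30 pos [674.4  50.8 142.7] q [ 1.11  1.41 -1.08  1.6  -0.36  0.92  0.51] w 47.4 F [ 0.3  0.4 -3.5] M [-1.8   0.48 -0.02] xyaw -0.251 z [ 0.246  0.957 -0.151]
```

View pics/s14.png

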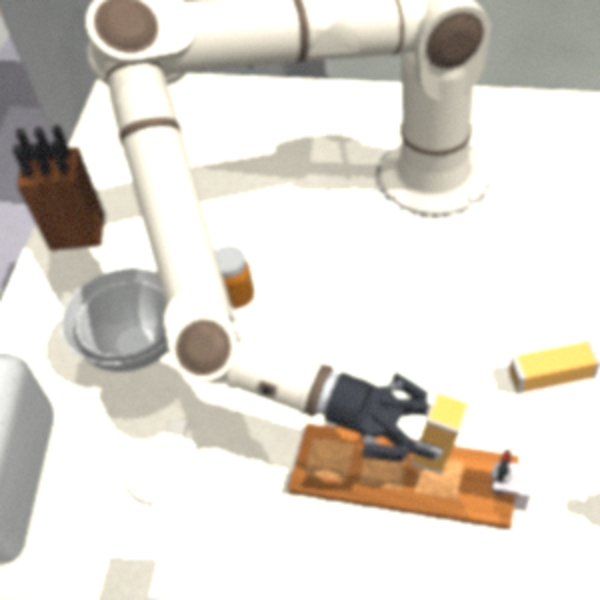

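Call:
move_arm([
  {"dx": 0,"dy": 0.9,"dz": 0.14,"wx": 0,"wy": 0,"wz": 0,"grip": 0},
  {"dx": 0,"dy": 0.9,"dz": 0.14,"wx": 0,"wy": 0,"wz": 0,"grip": 0},
  {"dx": 0,"dy": 0.9,"dz": 0.14,"wx": 0,"wy": 0,"wz": 0,"grip": 0},
  {"dx": 0,"dy": 0.9,"dz": 0.14,"wx": 0,"wy": 0,"wz": 0,"grip": 0},
  {"dx": 0,"dy": 0,"dz": 0,"wx": 0,"wy": 0,"wz": 0,"grip": 0},
  {"dx": 0,"dy": 0,"dz": 0,"wx": 0,"wy": 0,"wz": 0,"grip": 0},
])

```text
t: 20.0
position: [673.8, 50.9, 102.6]
orientation: [0.752, -0.096, 0.082, -0.647]
ft_force: [0.5, -0.5, -4.1]
width: 47.6
```

```bash
python3 - <<'E'
from h import *
st();avg(3)
S=grab("scene");crop(S[0],270,180,420,300,5,"s15",2)
E
```

```text
t 20.00 pos [673.8  50.9 102.6] q [ 1.1   1.46 -1.05  1.57 -0.34  0.92  0.54] w 47.6 F [ 0.5 -0.5 -4.1] M [-1.88  0.46 -0.  ] xyaw -0.252 z [ 0.246  0.958 -0.149]
F [-0.3  -0.24 -4.14] M [-1.845  0.471 -0.004] Mtool [-1.904  0.003 -0.003] sd [0.018 0.034 0.026]
```

View pics/s15.png

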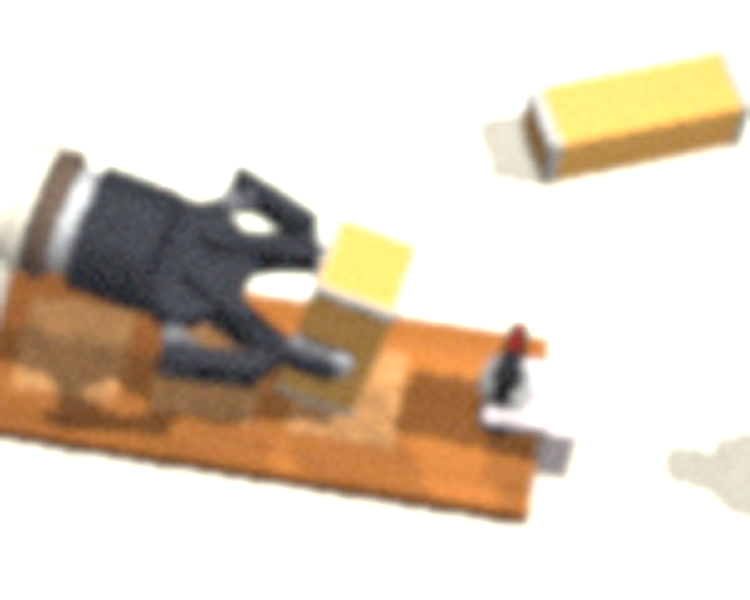

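Call:
move_arm([
  {"dx": 0,"dy": 0.5,"dz": 0.08,"wx": 0,"wy": 0,"wz": 0,"grip": 0},
  {"dx": 0,"dy": 0.4,"dz": 0.06,"wx": 0,"wy": 0,"wz": 0,"grip": 0},
  {"dx": 0,"dy": 0.2,"dz": 0.03,"wx": 0,"wy": 0,"wz": 0,"grip": 0},
  {"dx": 0,"dy": 0,"dz": 0,"wx": 0,"wy": 0,"wz": 0,"grip": 0},
])

```text
t: 20.6
position: [673.7, 50.7, 91.0]
orientation: [0.752, -0.096, 0.082, -0.647]
ft_force: [-0.1, -0.5, -5.2]
width: 47.1
```

```bash
python3 - <<'E'
from h import *
st();avg(3)
E
```

```text
t 20.60 pos [673.7  50.7  91. ] q [ 1.09  1.48 -1.04  1.56 -0.34  0.92  0.55] w 47.1 F [-0.1 -0.5 -5.2] M [-1.86  0.5   0.02] xyaw -0.252 z [ 0.246  0.957 -0.15 ]
F [ 0.18  0.15 -3.95] M [-1.837  0.499 -0.035] Mtool [-1.904  0.031  0.03 ] sd [0.02  0.011 0.014]
```

Call:
move_arm([
  {"dx": 0,"dy": 0.2,"dz": 0.03,"wx": 0,"wy": 0,"wz": 0,"grip": 0},
  {"dx": 0,"dy": 0,"dz": 0,"wx": 0,"wy": 0,"wz": 0,"grip": 0},
])

```text
t: 20.95
position: [673.9, 50.7, 89.5]
orientation: [0.752, -0.095, 0.082, -0.647]
ft_force: [0.1, 0.3, -4.8]
width: 47.2
```

```bash
python3 - <<'E'
from h import *
st();avg(3)
E
```

```text
t 20.95 pos [673.9  50.7  89.5] q [ 1.09  1.48 -1.04  1.56 -0.34  0.92  0.55] w 47.2 F [ 0.1  0.3 -4.8] M [-1.86  0.48  0.01] xyaw -0.252 z [ 0.247  0.957 -0.15 ]
F [-0.44 -0.36 -4.  ] M [-1.863  0.493 -0.022] Mtool [-1.928  0.019  0.016] sd [0.011 0.015 0.012]
```

Call:
move_arm([
  {"dx": 0,"dy": 0.15,"dz": 0.02,"wx": 0,"wy": 0,"wz": 0,"grip": 0},
  {"dx": 0,"dy": 0,"dz": 0,"wx": 0,"wy": 0,"wz": 0,"grip": 0},
])

```text
t: 21.3
position: [674.0, 50.7, 88.5]
orientation: [0.752, -0.095, 0.082, -0.647]
ft_force: [-0.9, -0.0, -2.6]
width: 47.2
```

```bash
python3 - <<'E'
from h import *
st();avg(3)
E
```

```text
t 21.30 pos [674.   50.7  88.5] q [ 1.09  1.48 -1.04  1.56 -0.34  0.92  0.56] w 47.2 F [-0.9 -0.  -2.6] M [-1.65  0.37 -0.07] xyaw -0.252 z [ 0.247  0.957 -0.15 ]
F [-0.24  0.22 -3.65] M [-1.633  0.406 -0.042] Mtool [-1.683  0.043 -0.008] sd [0.009 0.02  0.023]
```

Call:
move_arm([
  {"dx": 0,"dy": -0.4,"dz": 0,"wx": 0,"wy": 0,"wz": 0,"grip": 0},
  {"dx": 0,"dy": 0,"dz": 0,"wx": 0.06,"wy": 0,"wz": 0,"grip": 0},
  {"dx": 0,"dy": 0,"dz": 0,"wx": 0.06,"wy": 0,"wz": 0,"grip": 0},
  {"dx": 0,"dy": 0,"dz": 0,"wx": 0,"wy": 0,"wz": 0,"grip": 0},
  {"dx": 0,"dy": 0,"dz": 0,"wx": 0,"wy": 0,"wz": 0,"grip": 0},
])

```text
t: 21.95
position: [674.0, 51.4, 91.9]
orientation: [0.712, -0.091, 0.087, -0.691]
ft_force: [-0.4, 0.2, -4.3]
width: 47.2
```

```bash
python3 - <<'E'
from h import *
st();avg(3)
S=grab("scene",'s16')
E
```

```text
t 21.95 pos [674.   51.4  91.9] q [ 1.11  1.58 -1.06  1.52 -0.36  0.98  0.6 ] w 47.2 F [-0.4  0.2 -4.3] M [-1.91  0.46  0.01] xyaw -0.252 z [ 0.25   0.968 -0.031]
F [-0.   -0.09 -4.21] M [-1.885  0.469 -0.011] Mtool [-1.942  0.008 -0.015] sd [0.031 0.026 0.017]
```

Call:
move_arm([
  {"dx": 0,"dy": 0.3,"dz": 0,"wx": 0,"wy": 0,"wz": 0,"grip": 0},
  {"dx": 0,"dy": 0,"dz": 0,"wx": 0,"wy": 0,"wz": 0,"grip": 0},
])

```text
t: 22.35
position: [674.0, 51.1, 88.8]
orientation: [0.713, -0.09, 0.087, -0.69]
ft_force: [-0.1, 0.1, -4.3]
width: 47.5
```

```bash
python3 - <<'E'
from h import *
st();avg(3)
E
```

```text
t 22.35 pos [674.   51.1  88.8] q [ 1.1   1.58 -1.06  1.52 -0.35  0.99  0.6 ] w 47.5 F [-0.1  0.1 -4.3] M [-1.88  0.45  0.  ] xyaw -0.252 z [ 0.249  0.968 -0.032]
F [-0.01 -0.   -4.34] M [-1.902  0.492  0.036] Mtool [-1.965e+00 -3.600e-02  1.000e-03] sd [0.005 0.014 0.012]
```

Call:
move_arm([
  {"dx": 0,"dy": 0.2,"dz": 0,"wx": 0,"wy": 0,"wz": 0,"grip": 0},
  {"dx": 0,"dy": 0,"dz": 0,"wx": 0,"wy": 0,"wz": 0,"grip": 0},
])

```text
t: 22.7
position: [674.1, 51.1, 88.0]
orientation: [0.712, -0.09, 0.088, -0.691]
ft_force: [-1.2, -0.6, -1.6]
width: 47.5
```

```bash
python3 - <<'E'
from h import *
st();avg(3)
E
```

```text
t 22.70 pos [674.1  51.1  88. ] q [ 1.1   1.58 -1.06  1.52 -0.35  0.99  0.61] w 47.5 F [-1.2 -0.6 -1.6] M [-1.38  0.33  0.01] xyaw -0.252 z [ 0.249  0.968 -0.029]
F [-1.09 -1.31 -0.68] M [-1.202  0.32   0.063] Mtool [-1.243 -0.064  0.009] sd [0.061 0.018 0.028]
```

Call:
move_arm([
  {"dx": 0,"dy": 0,"dz": 0,"wx": 0,"wy": 0,"wz": 0,"grip": 0.6},
  {"dx": 0,"dy": 0,"dz": 0,"wx": 0,"wy": 0,"wz": 0,"grip": 0.8},
  {"dx": 0,"dy": 0,"dz": 0,"wx": 0,"wy": 0,"wz": 0,"grip": 1},
  {"dx": 0,"dy": 0,"dz": 0,"wx": 0,"wy": 0,"wz": 0,"grip": 1},
  {"dx": 0,"dy": 0,"dz": 0,"wx": 0,"wy": 0,"wz": 0,"grip": 1},
  {"dx": 0,"dy": 0,"dz": 0,"wx": 0,"wy": 0,"wz": 0,"grip": 1},
])

```text
t: 23.45
position: [674.0, 51.2, 87.2]
orientation: [0.712, -0.09, 0.087, -0.691]
ft_force: [-0.0, -0.2, -1.1]
width: 85.4
```

```bash
python3 - <<'E'
from h import *
st();avg(1)
S=grab("scene");crop(S[0],270,180,420,300,5,"s17",2)
T=grab("top");crop(T[0],200,110,370,235,4.7,"t17",2.2)
E
```

```text
t 23.45 pos [674.   51.2  87.2] q [ 1.1   1.58 -1.06  1.52 -0.35  0.99  0.61] w 85.4 F [-0.  -0.2 -1.1] M [-1.03  0.22 -0.04] xyaw -0.252 z [ 0.249  0.968 -0.031]
F [ 0.43 -0.72  0.19] M [-1.004  0.237 -0.016] Mtool [-1.032  0.017 -0.02 ] sd [0. 0. 0.]
```

View pics/s17.png

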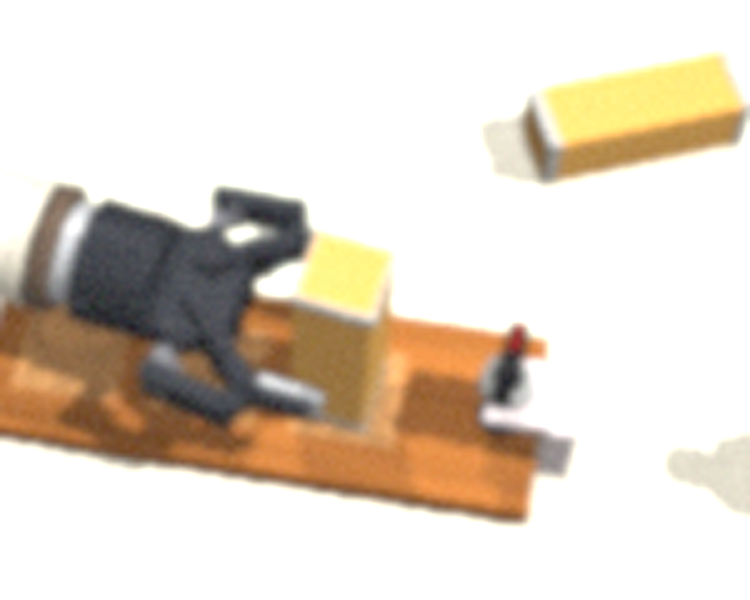

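View pics/t17.png

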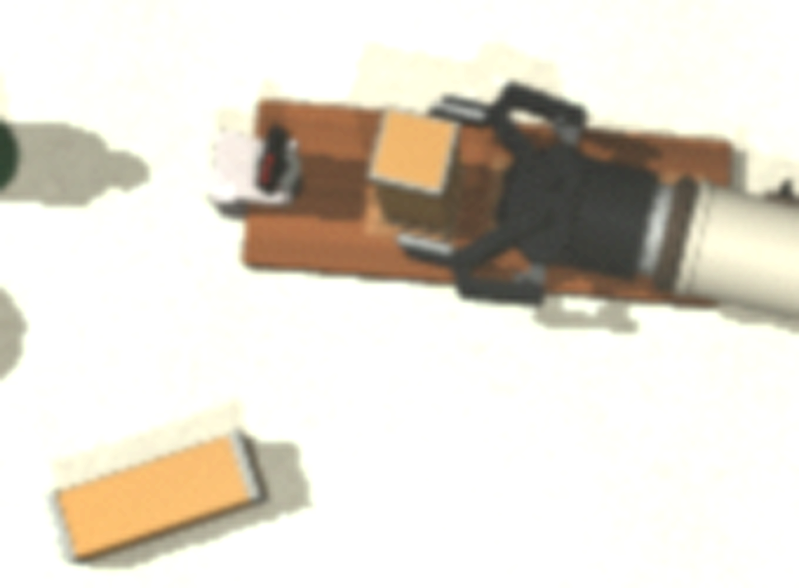

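Call:
move_arm([
  {"dx": 0,"dy": 0,"dz": -0.8,"wx": 0,"wy": 0,"wz": 0,"grip": 1},
  {"dx": 0,"dy": 0,"dz": -0.7,"wx": 0,"wy": 0,"wz": 0,"grip": 1},
  {"dx": 0,"dy": -2,"dz": 0,"wx": 0,"wy": 0,"wz": 0,"grip": 1},
  {"dx": 0,"dy": -3,"dz": 0,"wx": 0,"wy": 0,"wz": 0,"grip": 1},
  {"dx": 0,"dy": -3,"dz": 0,"wx": 0,"wy": 0,"wz": 0,"grip": 1},
  {"dx": 0,"dy": -3,"dz": 0,"wx": 0,"wy": 0,"wz": 0,"grip": 1},
  {"dx": 0,"dy": -3,"dz": 0,"wx": 0,"wy": 0,"wz": 0,"grip": 1},
  {"dx": 0,"dy": -2,"dz": 0,"wx": 0,"wy": 0,"wz": 0,"grip": 1},
  {"dx": 0,"dy": 0,"dz": 0,"wx": 0,"wy": 0,"wz": 0,"grip": 1},
])

```text
t: 24.5
position: [671.8, 41.6, 252.3]
orientation: [0.712, -0.088, 0.089, -0.691]
ft_force: [0.9, -0.1, 1.0]
width: 85.6
```

```bash
python3 - <<'E'
from h import *
st()
S=grab("scene");crop(S[0],270,180,420,300,5,"s18",2)
T=grab("top");crop(T[0],200,110,370,235,4.7,"t18",2.2)
E
```

```text
t 24.50 pos [671.8  41.6 252.3] q [ 1.17  1.36 -1.18  1.62 -0.44  0.99  0.46] w 85.6 F [ 0.9 -0.1  1. ] M [-1.02  0.27 -0.04] xyaw -0.251 z [ 0.249  0.968 -0.03 ]
```

View pics/s18.png

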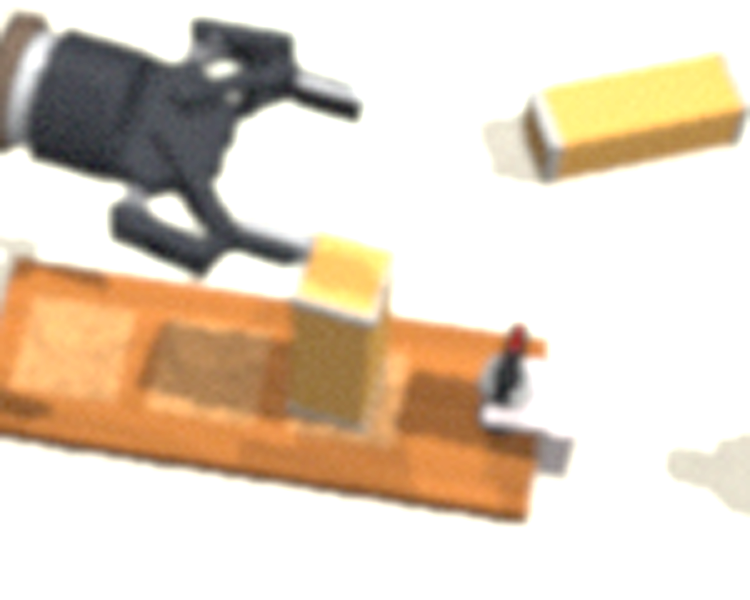

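View pics/t18.png

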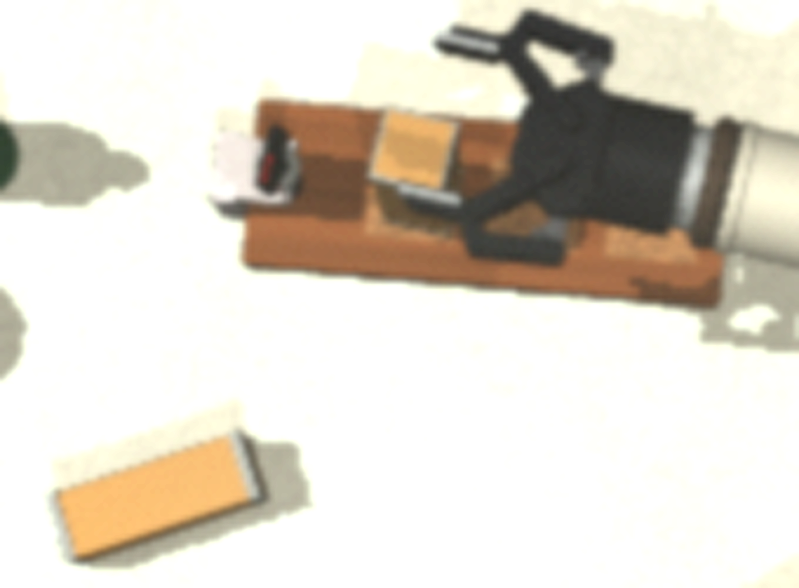

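Call:
move_arm([
  {"dx": -1,"dy": 0,"dz": 0,"wx": -0.1,"wy": 0,"wz": 0,"grip": 1},
  {"dx": -2,"dy": 0,"dz": 0,"wx": -0.13,"wy": 0,"wz": 0,"grip": 1},
  {"dx": -2,"dy": 0,"dz": 0,"wx": -0.13,"wy": 0,"wz": 0,"grip": 1},
  {"dx": -2,"dy": 0,"dz": 0,"wx": -0.13,"wy": 0,"wz": 0,"grip": 1},
  {"dx": -2,"dy": 0,"dz": 0,"wx": -0.13,"wy": 0,"wz": 0,"grip": 1},
  {"dx": -2,"dy": 0,"dz": 0,"wx": -0.13,"wy": 0,"wz": 0,"grip": 1},
  {"dx": -2,"dy": 0,"dz": 0,"wx": -0.13,"wy": 0,"wz": 0,"grip": 1},
  {"dx": -2,"dy": 0,"dz": 0,"wx": -0.13,"wy": 0,"wz": 0,"grip": 1},
  {"dx": -2,"dy": 0,"dz": 0,"wx": -0.13,"wy": 0,"wz": 0,"grip": 1},
  {"dx": -2,"dy": 0,"dz": 0,"wx": -0.13,"wy": 0,"wz": 0,"grip": 1},
  {"dx": -1,"dy": 0,"dz": 0,"wx": -0.13,"wy": 0,"wz": 0,"grip": 1},
  {"dx": 0,"dy": 0,"dz": 0,"wx": -0.12,"wy": 0,"wz": 0,"grip": 1},
])

```text
t: 25.8
position: [476.8, 90.6, 248.0]
orientation: [0.992, -0.126, 0.002, -0.006]
ft_force: [-0.2, 0.3, -1.1]
width: 85.7
```

```bash
python3 - <<'E'
from h import *
st()
S=grab("scene",'s19');T=grab("top",'t19')
t=lambda x,y:np.array([200+(x+.5)/4.7-.5,110+(y+.5)/4.7-.5]);s=lambda x,y:np.array([270+(x+.5)/5-.5,180+(y+.5)/5-.5])
a=onz(T,t(416,151),160);b=onz(S,s(343,276),160)
th=-.1;o=np.array([664,-32])
for p in(a,b):
    d=p[:2]-o;print("tin1",p.round(1),"board xy",(np.array([[np.cos(th),np.sin(th)],[-np.sin(th),np.cos(th)]])@d).round(1))
p=np.array([onz(T,t(*q),48)[:2] for q in((55,492),(238,432),(260,495),(78,558))]);print(p.mean(0).round(1))
plan([461,218,150],down(0.32),10,1)
E
```

```text
t 25.80 pos [476.8  90.6 248. ] q [ 0.57  0.25 -0.92  1.93  0.22  1.06 -0.69] w 85.7 F [-0.2  0.3 -1.1] M [ 0.05  0.09 -0.02] xyaw -0.253 z [ 0.006  0.012 -1.   ]
tin1 [667.1  32.4 160. ] board xy [-3.3 64.4]
tin1 [672.5  33.9 160. ] board xy [ 1.9 66.4]
[458.8 215.4]
[{"dx": -0.45, "dy": -1.12, "dz": 1.0, "wx": -0.0019, "wy": -0.0007, "wz": -0.0562, "grip": 1}, {"dx": -0.39, "dy": -1.15, "dz": 1.0, "wx": -0.0019, "wy": -0.0007, "wz": -0.0562, "grip": 1}, {"dx": -0.32, "dy": -1.16, "dz": 1.0, "wx": -0.0019, "wy": -0.0007, "wz": -0.0562, "grip": 1}, {"dx": -0.26, "dy": -1.19, "dz": 1.0, "wx": -0.0019, "wy": -0.0007, "wz": -0.0562, "grip": 1}, {"dx": -0.19, "dy": -1.2, "dz": 0.99, "wx": -0.0019, "wy": -0.0007, "wz": -0.0562, "grip": 1}, {"dx": -0.12, "dy": -1.21, "dz": 0.99, "wx": -0.0019, "wy": -0.0007, "wz": -0.0562, "grip": 1}, {"dx": -0.05, "dy": -1.22, "dz": 0.99, "wx": -0.0019, "wy": -0.0007, "wz": -0.0562, "grip": 1}, {"dx": 0.02, "dy": -1.22, "dz": 0.99, "wx": -0.0019, "wy": -0.0007, "wz": -0.0562, "grip": 1}, {"dx": 0.09, "dy": -1.21, "dz": 0.99, "wx": -0.0019, "wy": -0.0007, "wz": -0.0562, "grip": 1}, {"dx": 0.16, "dy": -1.22, "dz": 0.98, "wx": -0.0019, "wy": -0.0007, "wz": -0.0562, "grip": 1}]
```

Call:
move_arm([
  {"dx": -0.4,"dy": -1.1,"dz": 1,"wx": 0,"wy": 0,"wz": -0.06,"grip": 1},
  {"dx": -0.4,"dy": -1.1,"dz": 1,"wx": 0,"wy": 0,"wz": -0.06,"grip": 1},
  {"dx": -0.3,"dy": -1.2,"dz": 1,"wx": 0,"wy": 0,"wz": -0.06,"grip": 1},
  {"dx": -0.3,"dy": -1.2,"dz": 1,"wx": 0,"wy": 0,"wz": -0.06,"grip": 1},
  {"dx": -0.2,"dy": -1.2,"dz": 1,"wx": 0,"wy": 0,"wz": -0.06,"grip": 1},
  {"dx": -0.1,"dy": -1.2,"dz": 1,"wx": 0,"wy": 0,"wz": -0.06,"grip": 1},
  {"dx": 0,"dy": -1.2,"dz": 1,"wx": 0,"wy": 0,"wz": -0.06,"grip": 1},
  {"dx": 0,"dy": -1.2,"dz": 1,"wx": 0,"wy": 0,"wz": -0.06,"grip": 1},
  {"dx": 0.1,"dy": -1.2,"dz": 1,"wx": 0,"wy": 0,"wz": -0.06,"grip": 1},
  {"dx": 0.1,"dy": -1.2,"dz": 1,"wx": 0,"wy": 0,"wz": -0.03,"grip": 1},
  {"dx": 0,"dy": 0,"dz": 0,"wx": 0,"wy": 0,"wz": 0,"grip": 1},
  {"dx": 0,"dy": 0,"dz": 0,"wx": 0,"wy": 0,"wz": 0,"grip": 1},
])

```text
t: 27.1
position: [460.6, 212.7, 149.5]
orientation: [0.987, 0.159, 0.004, -0.009]
ft_force: [0.4, 0.3, -0.6]
width: 85.7
```

```bash
python3 - <<'E'
from h import *
st()
S=grab("scene",'s20');crop(S[0],360,150,440,230,8,"s20c",2.2)
plan([461,218,9],down(0.32),6,1)
E
```

```text
t 27.10 pos [460.6 212.7 149.5] q [ 0.3   0.49 -0.96  1.98  0.48  0.91 -0.59] w 85.7 F [ 0.4  0.3 -0.6] M [-0.05  0.03  0.02] xyaw 0.320 z [ 0.004  0.019 -1.   ]
[{"dx": 0.0, "dy": -0.05, "dz": 2.35, "wx": -0.0028, "wy": -0.0018, "wz": -0.0003, "grip": 1}, {"dx": 0.01, "dy": -0.06, "dz": 2.35, "wx": -0.0028, "wy": -0.0018, "wz": -0.0003, "grip": 1}, {"dx": 0.02, "dy": -0.07, "dz": 2.35, "wx": -0.0028, "wy": -0.0018, "wz": -0.0003, "grip": 1}, {"dx": 0.01, "dy": -0.07, "dz": 2.34, "wx": -0.0028, "wy": -0.0018, "wz": -0.0003, "grip": 1}, {"dx": 0.02, "dy": -0.08, "dz": 2.35, "wx": -0.0028, "wy": -0.0018, "wz": -0.0003, "grip": 1}, {"dx": 0.03, "dy": -0.08, "dz": 2.35, "wx": -0.0028, "wy": -0.0018, "wz": -0.0003, "grip": 1}]
```

View pics/s20c.png

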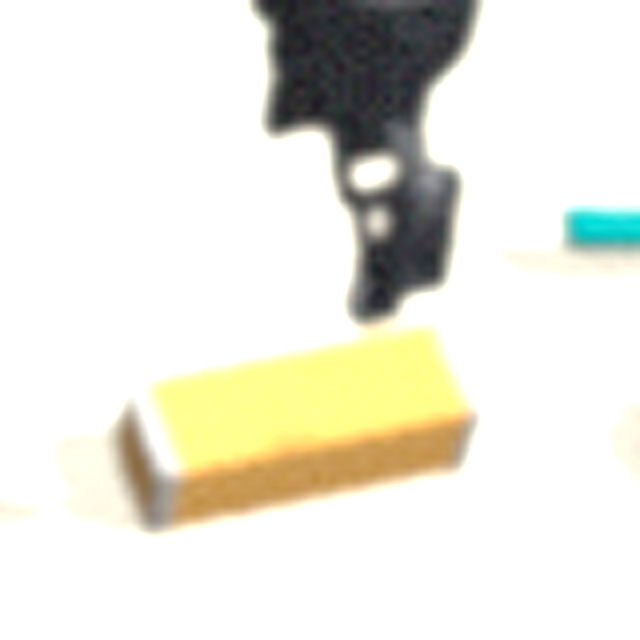

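```bash
python3 - <<'E'
from h import *
c=grab("scene");f=lambda x,y:np.array([360+(x+.5)/8-.5,150+(y+.5)/8-.5])
p=np.array([onz(c,f(*q),48)[:2] for q in((130,395),(437,325),(475,415),(168,478))]);print(p.round(1).tolist(),p.mean(0).round(1))
d=(p[1]+p[2]-p[0]-p[3]);print(np.arctan2(d[1],d[0]),np.linalg.norm(d)/2)
E
```

```text
[[465.0, 149.3], [420.9, 275.1], [464.9, 288.0], [504.3, 164.4]] [463.8 219.2]
1.893743804055525 131.53534697407875
```

Call:
move_arm([
  {"dx": 0.1,"dy": -0.1,"dz": 2.4,"wx": -0.01,"wy": -0.005,"wz": 0,"grip": 1},
  {"dx": 0.1,"dy": -0.1,"dz": 2.4,"wx": -0.007,"wy": -0.005,"wz": 0,"grip": 1},
  {"dx": 0,"dy": -0.1,"dz": 2.4,"wx": 0,"wy": 0,"wz": 0,"grip": 1},
  {"dx": 0,"dy": -0.1,"dz": 2.4,"wx": 0,"wy": 0,"wz": 0,"grip": 1},
  {"dx": 0,"dy": 0,"dz": 2.3,"wx": 0,"wy": 0,"wz": 0,"grip": 1},
  {"dx": 0,"dy": 0,"dz": 2,"wx": 0,"wy": 0,"wz": 0,"grip": 1},
  {"dx": 0,"dy": 0,"dz": 0,"wx": 0,"wy": 0,"wz": 0,"grip": 1},
  {"dx": 0,"dy": 0,"dz": 0,"wx": 0,"wy": 0,"wz": 0,"grip": 1},
])

```text
t: 28.0
position: [462.2, 217.1, 11.3]
orientation: [0.987, 0.158, 0.001, 0.0]
ft_force: [0.1, -0.8, -0.2]
width: 85.3
```

```bash
python3 - <<'E'
from h import *
st()
S=grab("scene");crop(S[0],360,150,440,230,8,"s21c",2.2)
E
```

```text
t 28.00 pos [462.2 217.1  11.3] q [ 0.1   0.7  -0.74  2.02  0.74  0.7  -0.8 ] w 85.3 F [ 0.1 -0.8 -0.2] M [-0.   -0.04 -0.  ] xyaw 0.317 z [ 0.001  0.    -1.   ]
```

View pics/s21c.png

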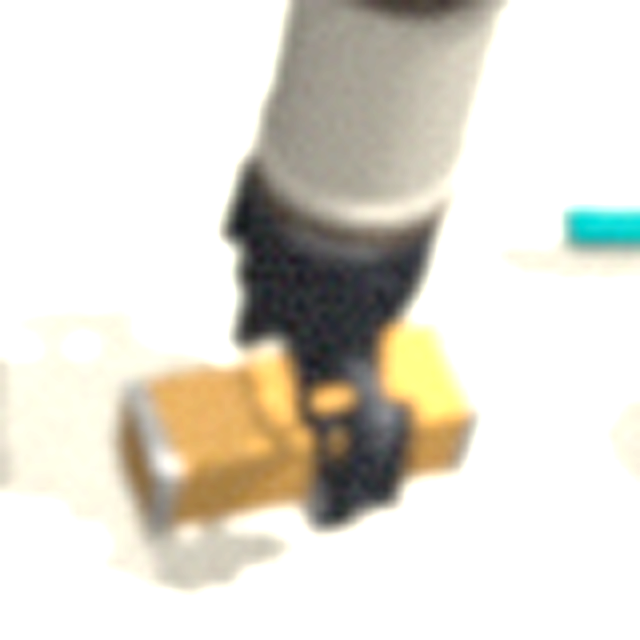

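```bash
python3 - <<'E'
from h import *
c=grab("scene");s=arm.read_state();R=R_.from_quat(s["orientation"]).as_matrix();p=s["position"]
g=lambda uv:((uv[0]+.5-360)*8,(uv[1]+.5-150)*8)
for d in(42.5,50,57):
  for e in(-11,11): print(d,e,np.round(g(proj(c,p+R[:,0]*d+R[:,1]*e+[0,0,5]))))
# tin expected face corners if centre is at TCP xy
for a in(-70,70): print("bottom",np.round(g(proj(c,np.array([p[0],p[1],0])+R[:,0]*24+R[:,1]*a))),"top",np.round(g(proj(c,np.array([p[0],p[1],48])+R[:,0]*24+R[:,1]*a))))
E
```

```text
42.5 -11 [351. 522.]
42.5 11 [299. 534.]
50 -11 [357. 538.]
50 11 [306. 549.]
57 -11 [363. 552.]
57 11 [312. 563.]
bottom [463. 479.] top [484. 414.]
bottom [142. 549.] top [154. 484.]
```

Call:
move_arm([
  {"dx": 0,"dy": 0,"dz": 0.1,"wx": 0,"wy": 0,"wz": 0,"grip": 0.7},
  {"dx": 0,"dy": 0,"dz": 0,"wx": 0,"wy": 0,"wz": 0,"grip": 0.5},
  {"dx": 0,"dy": 0,"dz": 0,"wx": 0,"wy": 0,"wz": 0,"grip": 0},
  {"dx": 0,"dy": 0,"dz": 0,"wx": 0,"wy": 0,"wz": 0,"grip": 0},
  {"dx": 0,"dy": 0,"dz": 0,"wx": 0,"wy": 0,"wz": 0,"grip": 0},
  {"dx": 0,"dy": 0,"dz": 0,"wx": 0,"wy": 0,"wz": 0,"grip": 0},
])

```text
t: 28.7
position: [462.0, 217.3, 10.5]
orientation: [0.987, 0.158, 0.001, 0.0]
ft_force: [-1.7, -1.5, 6.7]
width: 47.4
```

Call:
move_arm([
  {"dx": 0,"dy": 0,"dz": -1,"wx": 0,"wy": 0,"wz": 0,"grip": 0},
  {"dx": 0,"dy": 0,"dz": -2,"wx": 0,"wy": 0,"wz": 0,"grip": 0},
  {"dx": 0,"dy": 0,"dz": -2,"wx": 0,"wy": 0,"wz": 0,"grip": 0},
  {"dx": 0,"dy": 0,"dz": -1,"wx": 0,"wy": 0,"wz": 0,"grip": 0},
  {"dx": 0,"dy": 0,"dz": 0,"wx": 0,"wy": 0,"wz": 0,"grip": 0},
  {"dx": 0,"dy": 0,"dz": 0,"wx": 0,"wy": 0,"wz": 0,"grip": 0},
])

```text
t: 29.3
position: [461.6, 216.8, 69.5]
orientation: [0.987, 0.158, 0.0, 0.0]
ft_force: [0.2, -0.3, -5.2]
width: 47.4
```

```bash
python3 - <<'E'
from h import *
st();avg(10)
S=grab("scene",'s22')
crop(S[0],300,140,440,260,5,"s22c",2.2)
E
```

```text
t 29.30 pos [461.6 216.8  69.5] q [ 0.17  0.61 -0.83  2.01  0.63  0.8  -0.72] w 47.4 F [ 0.2 -0.3 -5.2] M [ 0.09  0.1  -0.04] xyaw 0.318 z [ 0.001 -0.    -1.   ]
F [-0.43  0.16 -4.43] M [ 0.131  0.042 -0.013] Mtool [0.137 0.001 0.013] sd [0.03  0.036 0.023]
```

View pics/s22c.png

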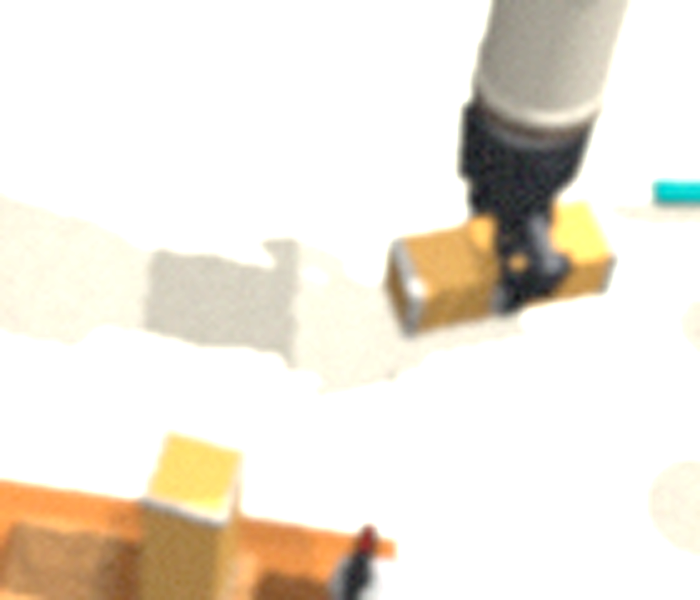

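```bash
python3 - <<'E'
from h import *
plan([470,95,69],down(-0.1),8,0)
E
```

```text
[{"dx": -0.38, "dy": 1.49, "dz": 0.01, "wx": -0.0, "wy": -0.0001, "wz": 0.0523, "grip": 0}, {"dx": -0.3, "dy": 1.5, "dz": 0.01, "wx": -0.0, "wy": -0.0001, "wz": 0.0523, "grip": 0}, {"dx": -0.22, "dy": 1.52, "dz": 0.01, "wx": -0.0, "wy": -0.0001, "wz": 0.0523, "grip": 0}, {"dx": -0.15, "dy": 1.52, "dz": 0.01, "wx": -0.0, "wy": -0.0001, "wz": 0.0523, "grip": 0}, {"dx": -0.06, "dy": 1.54, "dz": 0.0, "wx": -0.0, "wy": -0.0001, "wz": 0.0523, "grip": 0}, {"dx": 0.02, "dy": 1.53, "dz": 0.01, "wx": -0.0, "wy": -0.0001, "wz": 0.0523, "grip": 0}, {"dx": 0.09, "dy": 1.53, "dz": 0.01, "wx": -0.0, "wy": -0.0001, "wz": 0.0523, "grip": 0}, {"dx": 0.18, "dy": 1.52, "dz": 0.01, "wx": -0.0, "wy": -0.0001, "wz": 0.0523, "grip": 0}]
```

Call:
move_arm([
  {"dx": -0.4,"dy": 1.5,"dz": 0,"wx": 0,"wy": 0,"wz": 0.05,"grip": 0},
  {"dx": -0.3,"dy": 1.5,"dz": 0,"wx": 0,"wy": 0,"wz": 0.05,"grip": 0},
  {"dx": -0.2,"dy": 1.5,"dz": 0,"wx": 0,"wy": 0,"wz": 0.05,"grip": 0},
  {"dx": -0.2,"dy": 1.5,"dz": 0,"wx": 0,"wy": 0,"wz": 0.06,"grip": 0},
  {"dx": -0.1,"dy": 1.5,"dz": 0,"wx": 0,"wy": 0,"wz": 0.06,"grip": 0},
  {"dx": 0,"dy": 1.5,"dz": 0,"wx": 0,"wy": 0,"wz": 0.05,"grip": 0},
  {"dx": 0.1,"dy": 1.5,"dz": 0,"wx": 0,"wy": 0,"wz": 0.05,"grip": 0},
  {"dx": 0.2,"dy": 1.5,"dz": 0,"wx": 0,"wy": 0,"wz": 0.05,"grip": 0},
  {"dx": 0,"dy": 0,"dz": 2,"wx": 0,"wy": 0,"wz": 0,"grip": 0},
  {"dx": 0,"dy": 0,"dz": 2,"wx": 0,"wy": 0,"wz": 0,"grip": 0},
  {"dx": 0,"dy": 0,"dz": 1,"wx": 0,"wy": 0,"wz": 0,"grip": 0},
  {"dx": 0,"dy": 0,"dz": 0,"wx": 0,"wy": 0,"wz": 0,"grip": 0},
])

```text
t: 31.05
position: [468.0, 95.9, 18.7]
orientation: [0.999, -0.051, -0.001, 0.0]
ft_force: [0.0, -0.2, -3.9]
width: 47.2
```

```bash
python3 - <<'E'
from h import *
st()
S=grab("scene",'s23')
crop(S[0],300,140,440,260,5,"s23c",2.2)
E
```

```text
t 31.05 pos [468.   95.9  18.7] q [ 0.29  0.61 -0.66  2.1   0.64  0.64 -0.92] w 47.2 F [ 0.  -0.2 -3.9] M [0.16 0.   0.06] xyaw -0.103 z [-0.002 -0.    -1.   ]
```

View pics/s23c.png

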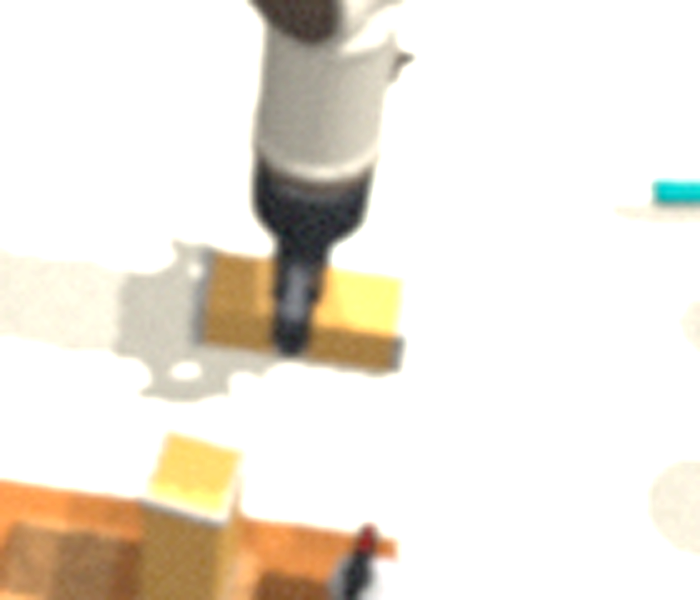

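Call:
move_arm([
  {"dx": 0,"dy": 0,"dz": 0.4,"wx": 0,"wy": 0,"wz": 0,"grip": 0},
  {"dx": 0,"dy": 0,"dz": 0.3,"wx": 0,"wy": 0,"wz": 0,"grip": 0},
  {"dx": 0,"dy": 0,"dz": 0,"wx": 0,"wy": 0,"wz": 0,"grip": 0},
  {"dx": 0,"dy": 0,"dz": 0,"wx": 0,"wy": 0,"wz": 0,"grip": 0},
])

```text
t: 31.5
position: [469.3, 96.4, 13.1]
orientation: [0.999, -0.051, 0.001, -0.0]
ft_force: [0.1, 0.8, -4.8]
width: 47.0
```

```bash
python3 - <<'E'
from h import *
st();avg(2)
E
```

```text
t 31.50 pos [469.3  96.4  13.1] q [ 0.28  0.62 -0.65  2.1   0.65  0.63 -0.93] w 47.0 F [ 0.1  0.8 -4.8] M [ 0.14 -0.02 -0.03] xyaw -0.102 z [ 0.001  0.    -1.   ]
F [ 0.35 -0.61 -4.  ] M [ 0.148 -0.048 -0.018] Mtool [0.152 0.033 0.018] sd [0.01  0.011 0.03 ]
```

Call:
move_arm([
  {"dx": 0,"dy": 0,"dz": 0.2,"wx": 0,"wy": 0,"wz": 0,"grip": 0},
  {"dx": 0,"dy": 0,"dz": 0,"wx": 0,"wy": 0,"wz": 0,"grip": 0.6},
  {"dx": 0,"dy": 0,"dz": 0,"wx": 0,"wy": 0,"wz": 0,"grip": 1},
  {"dx": 0,"dy": 0,"dz": 0,"wx": 0,"wy": 0,"wz": 0,"grip": 1},
  {"dx": 0,"dy": 0,"dz": -0.2,"wx": 0,"wy": 0,"wz": 0,"grip": 1},
  {"dx": 0,"dy": 0,"dz": 0,"wx": -0.08,"wy": 0,"wz": 0,"grip": 1},
  {"dx": 0,"dy": 0,"dz": 0,"wx": -0.08,"wy": 0,"wz": 0,"grip": 1},
  {"dx": 0,"dy": 0,"dz": 0,"wx": -0.08,"wy": 0,"wz": 0,"grip": 1},
  {"dx": 0,"dy": 0,"dz": 0,"wx": -0.08,"wy": 0,"wz": 0,"grip": 1},
  {"dx": 0,"dy": 0,"dz": 0,"wx": -0.08,"wy": 0,"wz": 0,"grip": 1},
  {"dx": 0,"dy": 0,"dz": 0,"wx": 0,"wy": 0,"wz": 0,"grip": 1},
  {"dx": 0,"dy": 0,"dz": 0,"wx": 0,"wy": 0,"wz": 0,"grip": 1},
])

```text
t: 32.8
position: [469.0, 96.9, 12.6]
orientation: [0.979, -0.049, -0.01, 0.198]
ft_force: [-0.4, -0.2, -0.3]
width: 85.5
```

```bash
python3 - <<'E'
from h import *
st();avg(2)
S=grab("scene",'s24')
crop(S[0],300,140,440,260,5,"s24c",2.2)
T=grab("top",'t24')
E
```

```text
t 32.80 pos [469.   96.9  12.6] q [-0.11  0.7  -0.49  1.97  0.78  0.98 -1.24] w 85.5 F [-0.4 -0.2 -0.3] M [ 0.41 -0.05 -0.02] xyaw -0.101 z [-0.039 -0.386 -0.922]
F [-0.22 -0.43 -0.37] M [ 0.378 -0.013 -0.013] Mtool [ 0.377 -0.029  0.002] sd [0.032 0.013 0.031]
```

View pics/s24c.png

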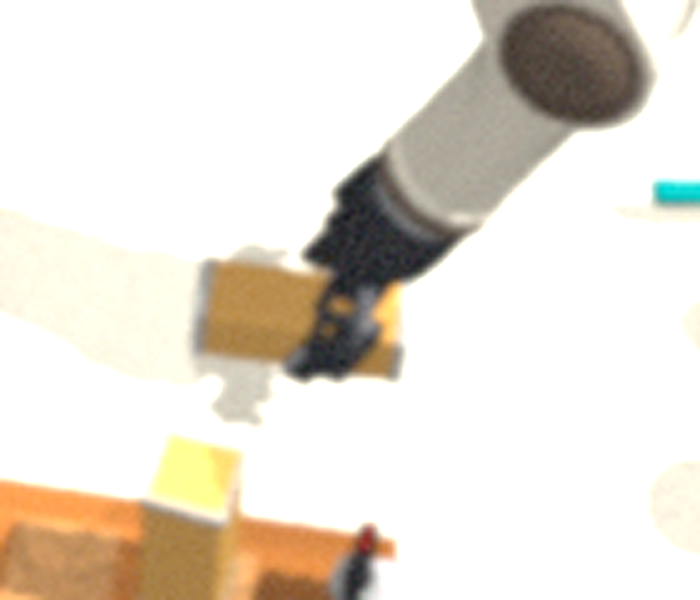

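Call:
move_arm([
  {"dx": 0,"dy": 0,"dz": 0,"wx": 0,"wy": 0,"wz": 0,"grip": 0.7},
  {"dx": 0,"dy": 0,"dz": 0,"wx": 0,"wy": 0,"wz": 0,"grip": 0.5},
  {"dx": 0,"dy": 0,"dz": 0,"wx": 0,"wy": 0,"wz": 0,"grip": 0},
  {"dx": 0,"dy": 0,"dz": 0,"wx": 0,"wy": 0,"wz": 0,"grip": 0},
  {"dx": 0,"dy": 0,"dz": 0,"wx": 0,"wy": 0,"wz": 0,"grip": 0},
  {"dx": 0,"dy": 0,"dz": 0,"wx": 0,"wy": 0,"wz": 0,"grip": 0},
  {"dx": 0,"dy": 0.4,"dz": -0.9,"wx": 0,"wy": 0,"wz": 0,"grip": 0},
  {"dx": 0,"dy": 0.8,"dz": -1.8,"wx": 0,"wy": 0,"wz": 0,"grip": 0},
  {"dx": 0,"dy": 0.8,"dz": -1.8,"wx": 0,"wy": 0,"wz": 0,"grip": 0},
  {"dx": 0,"dy": 0.4,"dz": -0.9,"wx": 0,"wy": 0,"wz": 0,"grip": 0},
  {"dx": 0,"dy": 0,"dz": 0,"wx": 0,"wy": 0,"wz": 0,"grip": 0},
])

```text
t: 34.1
position: [469.6, 95.8, 72.8]
orientation: [0.979, -0.05, -0.009, 0.198]
ft_force: [0.7, -0.0, -4.2]
width: 47.5
```

```bash
python3 - <<'E'
from h import *
st();avg(6)
S=grab("scene",'s25')
crop(S[0],300,140,440,260,5,"s25c",2.2)
E
```

```text
t 34.10 pos [469.6  95.8  72.8] q [-0.07  0.6  -0.54  1.96  0.71  1.06 -1.15] w 47.5 F [ 0.7 -0.  -4.2] M [ 0.96 -0.1  -0.01] xyaw -0.102 z [-0.037 -0.386 -0.922]
F [ 0.22 -0.17 -5.12] M [ 0.93  -0.103 -0.016] Mtool [0.936 0.001 0.017] sd [0.013 0.025 0.03 ]
```

View pics/s25c.png

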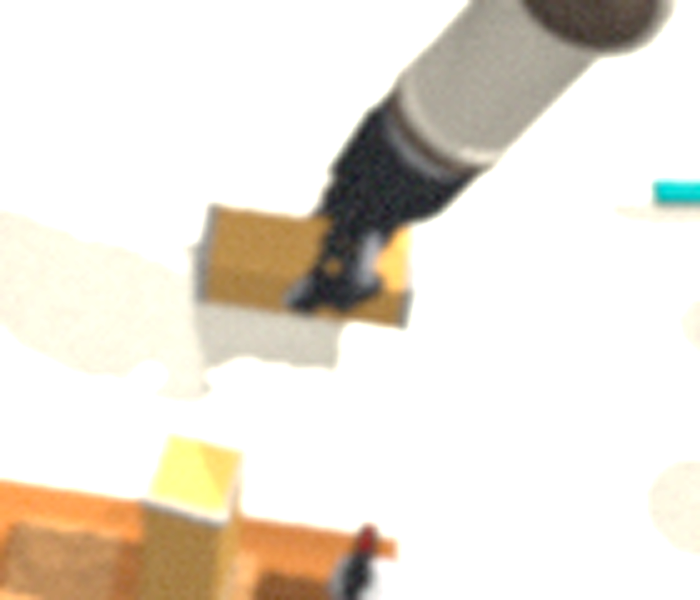

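Call:
move_arm([
  {"dx": 0,"dy": 1.5,"dz": -3.6,"wx": 0,"wy": 0,"wz": 0,"grip": 0},
  {"dx": 0,"dy": 1.5,"dz": -3.6,"wx": 0,"wy": 0,"wz": 0,"grip": 0},
  {"dx": 0,"dy": 1.5,"dz": -3.6,"wx": 0,"wy": 0,"wz": 0,"grip": 0},
  {"dx": 0,"dy": 1.5,"dz": -3.6,"wx": 0,"wy": 0,"wz": 0,"grip": 0},
  {"dx": 2,"dy": 1.6,"dz": 0.7,"wx": 0,"wy": 0,"wz": 0,"grip": 0},
  {"dx": 2,"dy": 1.6,"dz": 0.7,"wx": 0,"wy": 0,"wz": 0,"grip": 0},
  {"dx": 2,"dy": 1.6,"dz": 0.7,"wx": 0,"wy": 0,"wz": 0,"grip": 0},
  {"dx": 2,"dy": 1.6,"dz": 0.7,"wx": 0,"wy": 0,"wz": 0,"grip": 0},
  {"dx": 2,"dy": 1.6,"dz": 0.7,"wx": 0,"wy": 0,"wz": 0,"grip": 0},
  {"dx": 2,"dy": 1.6,"dz": 0.7,"wx": 0,"wy": 0,"wz": 0,"grip": 0},
  {"dx": 2,"dy": 1.6,"dz": 0.7,"wx": 0,"wy": 0,"wz": 0,"grip": 0},
  {"dx": 2,"dy": 1.6,"dz": 0.7,"wx": 0,"wy": 0,"wz": 0,"grip": 0},
])

```text
t: 35.65
position: [613.7, -60.0, 225.2]
orientation: [0.979, -0.05, -0.011, 0.198]
ft_force: [0.3, 0.6, -5.2]
width: 47.7
```

```bash
python3 - <<'E'
from h import *
st()
E
```

```text
t 35.65 pos [613.7 -60.  225.2] q [ 0.2   0.52 -0.5   1.63  0.64  1.28 -0.63] w 47.7 F [ 0.3  0.6 -5.2] M [ 1.   -0.06  0.04] xyaw -0.102 z [-0.041 -0.387 -0.921]
```

Call:
move_arm([
  {"dx": 0,"dy": 0,"dz": 0,"wx": 0.06,"wy": 0,"wz": 0,"grip": 0},
  {"dx": 0,"dy": 0,"dz": 0,"wx": 0.1,"wy": 0,"wz": 0,"grip": 0},
  {"dx": 0,"dy": 0,"dz": 0,"wx": 0.1,"wy": 0,"wz": 0,"grip": 0},
  {"dx": 0,"dy": 0,"dz": 0,"wx": 0.1,"wy": 0,"wz": 0,"grip": 0},
  {"dx": 0,"dy": 0,"dz": 0,"wx": 0.1,"wy": 0,"wz": 0,"grip": 0},
  {"dx": 0,"dy": 0,"dz": 0,"wx": 0.1,"wy": 0,"wz": 0,"grip": 0},
  {"dx": 0,"dy": 0,"dz": 0,"wx": 0.1,"wy": 0,"wz": 0,"grip": 0},
  {"dx": 0,"dy": 0,"dz": 0,"wx": 0.1,"wy": 0,"wz": 0,"grip": 0},
  {"dx": 0,"dy": 0,"dz": 0,"wx": 0.1,"wy": 0,"wz": 0,"grip": 0},
  {"dx": 0,"dy": 0,"dz": 0,"wx": 0.1,"wy": 0,"wz": 0,"grip": 0},
  {"dx": 0,"dy": 0,"dz": 0,"wx": 0.1,"wy": 0,"wz": 0,"grip": 0},
  {"dx": 0,"dy": 0,"dz": 0,"wx": 0.1,"wy": 0,"wz": 0,"grip": 0},
])

```text
t: 36.85
position: [613.1, -60.6, 225.3]
orientation: [0.927, -0.047, 0.019, -0.371]
ft_force: [-0.5, 0.2, -4.6]
width: 47.4
```

```bash
python3 - <<'E'
from h import *
st()
E
```

```text
t 36.85 pos [613.1 -60.6 225.3] q [ 1.01  0.77 -0.86  1.59 -0.22  1.15  0.27] w 47.4 F [-0.5  0.2 -4.6] M [-1.32  0.16  0.01] xyaw -0.102 z [ 0.07   0.687 -0.723]
```

Call:
move_arm([
  {"dx": 0,"dy": 0,"dz": 0,"wx": 0.1,"wy": 0,"wz": 0,"grip": 0},
  {"dx": 0,"dy": 0,"dz": 0,"wx": 0.1,"wy": 0,"wz": 0,"grip": 0},
  {"dx": 0,"dy": 0,"dz": 0,"wx": 0.1,"wy": 0,"wz": 0,"grip": 0},
  {"dx": 0,"dy": 0,"dz": 0,"wx": 0.1,"wy": 0,"wz": 0,"grip": 0},
  {"dx": 0,"dy": 0,"dz": 0,"wx": 0.01,"wy": 0,"wz": 0,"grip": 0},
  {"dx": 0,"dy": 0,"dz": 0,"wx": 0,"wy": 0,"wz": 0,"grip": 0},
])

```text
t: 37.45
position: [613.3, -60.0, 224.3]
orientation: [0.833, -0.043, 0.028, -0.551]
ft_force: [0.0, 0.2, -3.3]
width: 47.3
```

```bash
python3 - <<'E'
from h import *
st()
R=R_.from_quat(arm.read_state()["orientation"])
plan([662,-54,120],R,6,0)
S=grab("scene",'s26')
crop(S[0],120,20,420,300,2,"s26c",2)
E
```

```text
t 37.45 pos [613.3 -60.  224.3] q [ 1.12  1.03 -0.93  1.53 -0.37  1.26  0.44] w 47.3 F [ 0.   0.2 -3.3] M [-1.78  0.16  0.01] xyaw -0.103 z [ 0.094  0.916 -0.391]
[{"dx": 0.8, "dy": 1.53, "dz": 0.85, "wx": 0.0, "wy": 0.0, "wz": 0.0, "grip": 0}, {"dx": 0.8, "dy": 1.52, "dz": 0.85, "wx": 0.0, "wy": 0.0, "wz": 0.0, "grip": 0}, {"dx": 0.8, "dy": 1.53, "dz": 0.84, "wx": 0.0, "wy": 0.0, "wz": 0.0, "grip": 0}, {"dx": 0.8, "dy": 1.53, "dz": 0.85, "wx": 0.0, "wy": 0.0, "wz": 0.0, "grip": 0}, {"dx": 0.8, "dy": 1.52, "dz": 0.85, "wx": 0.0, "wy": 0.0, "wz": 0.0, "grip": 0}, {"dx": 0.8, "dy": 1.53, "dz": 0.85, "wx": 0.0, "wy": 0.0, "wz": 0.0, "grip": 0}]
```

View pics/s26c.png

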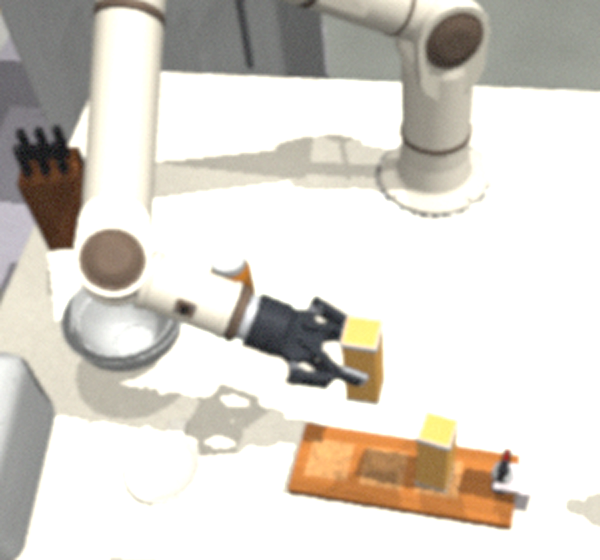

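Call:
move_arm([
  {"dx": 0.8,"dy": 1.5,"dz": 0.85,"wx": 0,"wy": 0,"wz": 0,"grip": 0},
  {"dx": 0.8,"dy": 1.5,"dz": 0.85,"wx": 0,"wy": 0,"wz": 0,"grip": 0},
  {"dx": 0.8,"dy": 1.5,"dz": 0.85,"wx": 0,"wy": 0,"wz": 0,"grip": 0},
  {"dx": 0.8,"dy": 1.5,"dz": 0.85,"wx": 0,"wy": 0,"wz": 0,"grip": 0},
  {"dx": 0.8,"dy": 1.5,"dz": 0.85,"wx": 0,"wy": 0,"wz": 0,"grip": 0},
  {"dx": 0.8,"dy": 1.5,"dz": 0.85,"wx": 0,"wy": 0,"wz": 0,"grip": 0},
  {"dx": 0,"dy": 0,"dz": 0,"wx": 0,"wy": 0,"wz": 0,"grip": 0},
  {"dx": 0,"dy": 0,"dz": 0,"wx": 0,"wy": 0,"wz": 0,"grip": 0},
])

```text
t: 38.3
position: [662.9, -51.7, 123.1]
orientation: [0.832, -0.042, 0.028, -0.552]
ft_force: [-0.4, 0.7, -4.2]
width: 47.2
```

```bash
python3 - <<'E'
from h import *
st();avg(3)
S=grab("scene")
crop(S[0],250,170,400,290,5,"s27c",2)
T=grab("top");crop(T[0],200,110,370,235,4.7,"t27",2.2)
E
```

```text
t 38.30 pos [662.9 -51.7 123.1] q [ 1.01  1.21 -0.86  1.4  -0.32  1.21  0.49] w 47.2 F [-0.4  0.7 -4.2] M [-1.83  0.18  0.03] xyaw -0.101 z [ 0.093  0.917 -0.389]
F [ 0.27 -0.08 -4.44] M [-1.81e+00  1.79e-01 -1.00e-03] Mtool [-1.819  0.    -0.007] sd [0.04  0.015 0.015]
```

View pics/s27c.png

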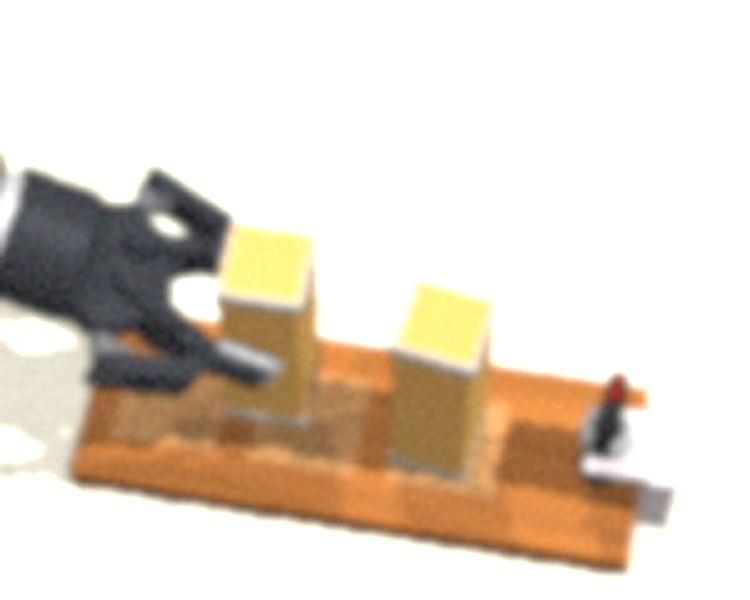

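View pics/t27.png

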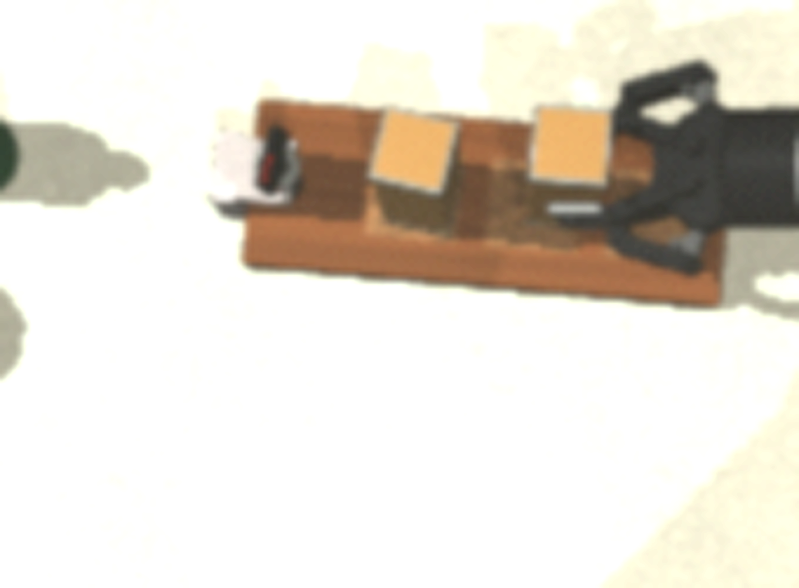

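Call:
move_arm([
  {"dx": 0,"dy": 0.9,"dz": 0.4,"wx": 0,"wy": 0,"wz": 0,"grip": 0},
  {"dx": 0,"dy": 0.9,"dz": 0.4,"wx": 0,"wy": 0,"wz": 0,"grip": 0},
  {"dx": 0,"dy": 0.6,"dz": 0.25,"wx": 0,"wy": 0,"wz": 0,"grip": 0},
  {"dx": 0,"dy": 0.3,"dz": 0.1,"wx": 0,"wy": 0,"wz": 0,"grip": 0},
  {"dx": 0,"dy": 0,"dz": 0,"wx": 0,"wy": 0,"wz": 0,"grip": 0},
  {"dx": 0,"dy": 0,"dz": 0,"wx": 0,"wy": 0,"wz": 0,"grip": 0},
])

```text
t: 39.15
position: [663.1, -52.2, 94.4]
orientation: [0.832, -0.042, 0.029, -0.552]
ft_force: [0.5, 0.3, -4.6]
width: 47.2
```

```bash
python3 - <<'E'
from h import *
st();avg(3)
E
```

```text
t 39.15 pos [663.1 -52.2  94.4] q [ 1.    1.25 -0.85  1.39 -0.3   1.19  0.51] w 47.2 F [ 0.5  0.3 -4.6] M [-1.83  0.21 -0.  ] xyaw -0.102 z [ 0.094  0.916 -0.39 ]
F [ 0.27 -0.3  -4.96] M [-1.847  0.188 -0.018] Mtool [-1.856  0.014  0.005] sd [0.036 0.013 0.009]
```

Call:
move_arm([
  {"dx": 0,"dy": 0.3,"dz": 0.1,"wx": 0,"wy": 0,"wz": 0,"grip": 0},
  {"dx": 0,"dy": 0,"dz": 0,"wx": 0,"wy": 0,"wz": 0,"grip": 0},
])

```text
t: 39.5
position: [662.7, -52.7, 90.6]
orientation: [0.833, -0.042, 0.028, -0.551]
ft_force: [-0.3, 0.6, -5.8]
width: 47.1
```

```bash
python3 - <<'E'
from h import *
st();avg(3)
E
```

```text
t 39.50 pos [662.7 -52.7  90.6] q [ 1.    1.25 -0.84  1.39 -0.3   1.19  0.51] w 47.1 F [-0.3  0.6 -5.8] M [-1.83  0.13 -0.01] xyaw -0.102 z [ 0.094  0.916 -0.39 ]
F [-0.17  0.51 -4.54] M [-1.858  0.165  0.025] Mtool [-1.865 -0.014 -0.033] sd [0.024 0.017 0.023]
```

Call:
move_arm([
  {"dx": 0,"dy": 0.2,"dz": 0.08,"wx": 0,"wy": 0,"wz": 0,"grip": 0},
  {"dx": 0,"dy": 0,"dz": 0,"wx": 0,"wy": 0,"wz": 0,"grip": 0},
  {"dx": 0,"dy": 0,"dz": 0,"wx": 0,"wy": 0,"wz": 0,"grip": 0},
])

```text
t: 39.95
position: [662.8, -52.5, 88.8]
orientation: [0.833, -0.042, 0.028, -0.552]
ft_force: [-1.2, -0.8, -4.2]
width: 47.2
```

```bash
python3 - <<'E'
from h import *
st();avg(3)
E
```

```text
t 39.95 pos [662.8 -52.5  88.8] q [ 1.    1.25 -0.84  1.39 -0.3   1.19  0.52] w 47.2 F [-1.2 -0.8 -4.2] M [-1.84  0.24  0.04] xyaw -0.102 z [ 0.094  0.916 -0.39 ]
F [ 0.64 -0.37 -4.4 ] M [-1.832  0.201  0.01 ] Mtool [-1.843 -0.016  0.008] sd [0.029 0.015 0.02 ]
```

Call:
move_arm([
  {"dx": 0,"dy": 0.2,"dz": 0.08,"wx": 0,"wy": 0,"wz": 0,"grip": 0},
  {"dx": 0,"dy": 0,"dz": 0,"wx": 0,"wy": 0,"wz": 0,"grip": 0},
  {"dx": 0,"dy": 0,"dz": 0,"wx": 0,"wy": 0,"wz": 0,"grip": 0},
])

```text
t: 40.4
position: [662.8, -52.6, 86.6]
orientation: [0.833, -0.042, 0.028, -0.552]
ft_force: [0.1, 0.1, -4.7]
width: 47.6
```

```bash
python3 - <<'E'
from h import *
st();avg(3)
S=grab("scene")
crop(S[0],250,170,400,290,5,"s28c",2)
E
```

```text
t 40.40 pos [662.8 -52.6  86.6] q [ 1.    1.26 -0.84  1.38 -0.3   1.19  0.52] w 47.6 F [ 0.1  0.1 -4.7] M [-1.82  0.15  0.01] xyaw -0.102 z [ 0.094  0.916 -0.39 ]
F [ 0.05  0.12 -4.09] M [-1.83   0.211  0.002] Mtool [-1.842 -0.012  0.02 ] sd [0.031 0.022 0.009]
```

View pics/s28c.png

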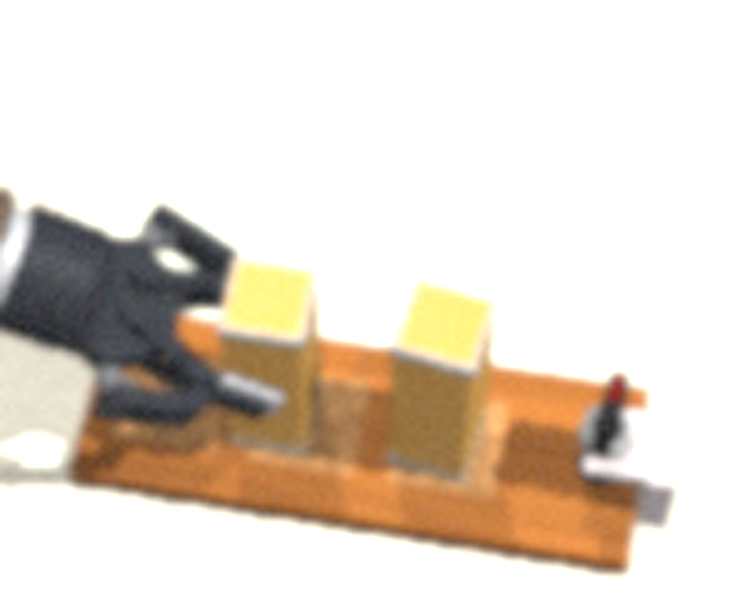

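Not in contact yet; keep lowering in 2 mm steps.

Call:
move_arm([
  {"dx": 0,"dy": 0.15,"dz": 0.06,"wx": 0,"wy": 0,"wz": 0,"grip": 0},
  {"dx": 0,"dy": 0,"dz": 0,"wx": 0,"wy": 0,"wz": 0,"grip": 0},
  {"dx": 0,"dy": 0,"dz": 0,"wx": 0,"wy": 0,"wz": 0,"grip": 0},
])

```text
t: 40.9
position: [663.1, -52.7, 85.3]
orientation: [0.833, -0.042, 0.029, -0.552]
ft_force: [-0.5, -0.4, -2.7]
width: 47.2
```

```bash
python3 - <<'E'
from h import *
st();avg(3)
E
```

```text
t 40.90 pos [663.1 -52.7  85.3] q [ 1.    1.26 -0.84  1.38 -0.3   1.19  0.52] w 47.2 F [-0.5 -0.4 -2.7] M [-1.62  0.12  0.02] xyaw -0.102 z [ 0.094  0.916 -0.39 ]
F [ 0.09 -0.5  -3.37] M [-1.632  0.102 -0.059] Mtool [-1.634  0.078 -0.038] sd [0.022 0.021 0.007]
```

Call:
move_arm([
  {"dx": 0,"dy": 0.15,"dz": 0.06,"wx": 0,"wy": 0,"wz": 0,"grip": 0},
  {"dx": 0,"dy": 0,"dz": 0,"wx": 0,"wy": 0,"wz": 0,"grip": 0},
  {"dx": 0,"dy": 0,"dz": 0,"wx": 0,"wy": 0,"wz": 0,"grip": 0},
])

```text
t: 41.35
position: [663.0, -52.7, 85.3]
orientation: [0.832, -0.042, 0.029, -0.552]
ft_force: [-3.5, -4.5, 4.8]
width: 47.2
```

```bash
python3 - <<'E'
from h import *
st();avg(3)
E
```

```text
t 41.35 pos [663.  -52.7  85.3] q [ 1.    1.26 -0.84  1.38 -0.3   1.19  0.52] w 47.2 F [-3.5 -4.5  4.8] M [-0.44  0.36  0.52] xyaw -0.102 z [ 0.094  0.917 -0.388]
F [-3.36 -3.85  5.49] M [-0.389  0.334  0.489] Mtool [-0.42  -0.565  0.079] sd [0.02  0.024 0.017]
```

Call:
move_arm([
  {"dx": 0,"dy": -0.05,"dz": 0,"wx": 0,"wy": 0,"wz": 0,"grip": 0},
  {"dx": 0,"dy": 0,"dz": 0,"wx": 0,"wy": 0,"wz": 0,"grip": 0.6},
  {"dx": 0,"dy": 0,"dz": 0,"wx": 0,"wy": 0,"wz": 0,"grip": 0.8},
  {"dx": 0,"dy": 0,"dz": 0,"wx": 0,"wy": 0,"wz": 0,"grip": 1},
  {"dx": 0,"dy": 0,"dz": 0,"wx": 0,"wy": 0,"wz": 0,"grip": 1},
  {"dx": 0,"dy": 0,"dz": 0,"wx": 0,"wy": 0,"wz": 0,"grip": 1},
])

```text
t: 42.1
position: [662.9, -52.3, 83.8]
orientation: [0.833, -0.042, 0.028, -0.552]
ft_force: [0.3, 0.2, -0.0]
width: 85.7
```

```bash
python3 - <<'E'
from h import *
st();avg(1)
S=grab("scene")
crop(S[0],250,170,400,290,5,"s29c",2)
E
```

```text
t 42.10 pos [662.9 -52.3  83.8] q [ 1.    1.26 -0.84  1.38 -0.3   1.19  0.52] w 85.7 F [ 0.3  0.2 -0. ] M [-0.97  0.06 -0.01] xyaw -0.102 z [ 0.094  0.916 -0.39 ]
F [0.17 0.96 0.15] M [-0.956  0.127 -0.035] Mtool [-0.964  0.02   0.04 ] sd [0. 0. 0.]
```

View pics/s29c.png

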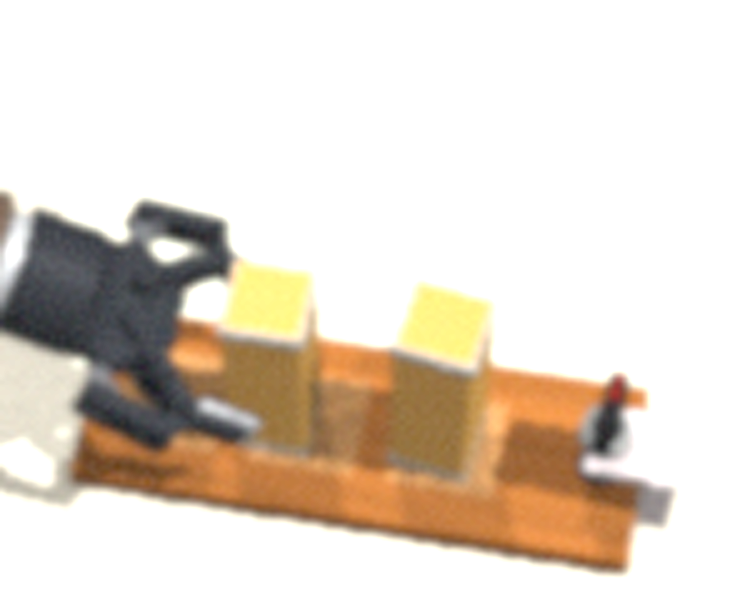

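Call:
move_arm([
  {"dx": 0,"dy": 0,"dz": -0.8,"wx": 0,"wy": 0,"wz": 0,"grip": 1},
  {"dx": 0,"dy": 0,"dz": -1.5,"wx": 0,"wy": 0,"wz": 0,"grip": 1},
  {"dx": 0,"dy": 0,"dz": -2,"wx": 0,"wy": 0,"wz": 0,"grip": 1},
  {"dx": 0,"dy": 0,"dz": -2,"wx": 0,"wy": 0,"wz": 0,"grip": 1},
  {"dx": 0,"dy": 0,"dz": -2,"wx": 0,"wy": 0,"wz": 0,"grip": 1},
  {"dx": 0,"dy": 0,"dz": -2,"wx": 0,"wy": 0,"wz": 0,"grip": 1},
  {"dx": 0,"dy": -2,"dz": 0,"wx": 0,"wy": 0,"wz": 0,"grip": 1},
  {"dx": 0,"dy": -3,"dz": 0,"wx": 0,"wy": 0,"wz": 0,"grip": 1},
  {"dx": 0,"dy": -3,"dz": 0,"wx": 0,"wy": 0,"wz": 0,"grip": 1},
  {"dx": 0,"dy": 0,"dz": 0,"wx": 0,"wy": 0,"wz": 0,"grip": 1},
  {"dx": 0,"dy": 0,"dz": 0,"wx": 0,"wy": 0,"wz": 0,"grip": 1},
])

```text
t: 43.3
position: [656.6, -115.9, 199.3]
orientation: [0.833, -0.041, 0.029, -0.551]
ft_force: [-0.7, 0.1, -0.3]
width: 85.2
```

```bash
python3 - <<'E'
from h import *
st()
S=grab("scene",'s30');T=grab("top",'t30')
crop(S[0],250,170,400,290,5,"s30c",2);crop(T[0],200,110,370,235,4.7,"t30c",2.2)
E
```

```text
t 43.30 pos [ 656.6 -115.9  199.3] q [ 1.06  1.13 -0.87  1.32 -0.33  1.37  0.44] w 85.2 F [-0.7  0.1 -0.3] M [-0.99  0.09 -0.05] xyaw -0.101 z [ 0.094  0.915 -0.392]
```

View pics/s30.png

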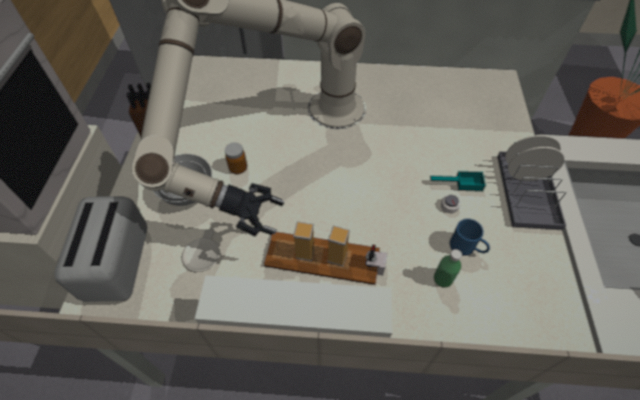

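View pics/s30c.png

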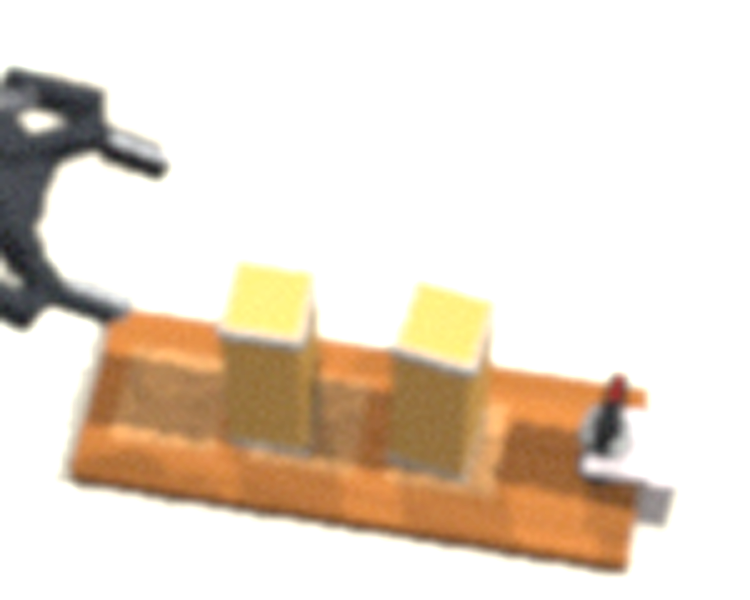

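View pics/t30c.png

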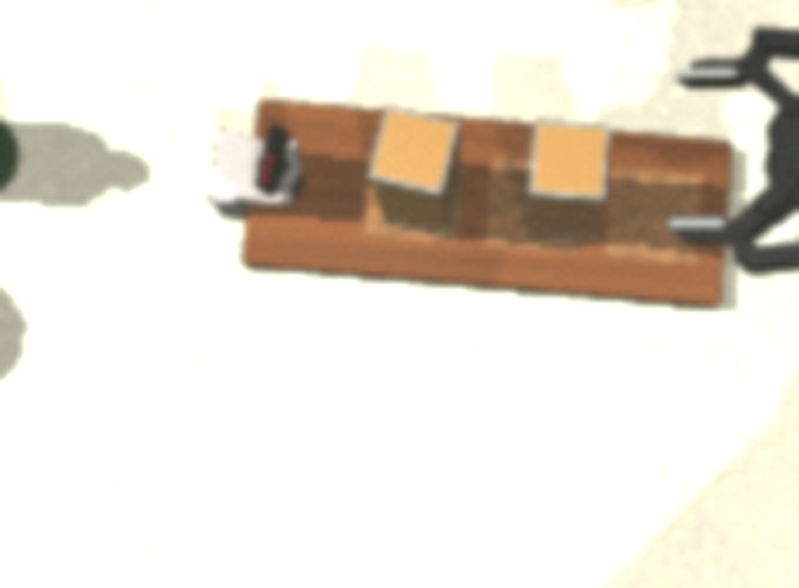

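```bash
python3 - <<'E'
from h import *
S=grab("scene");T=grab("top")
t=lambda x,y:np.array([200+(x+.5)/4.7-.5,110+(y+.5)/4.7-.5]);s=lambda x,y:np.array([250+(x+.5)/5-.5,170+(y+.5)/5-.5])
th=-.1;o=np.array([664,-32]);B=np.array([[np.cos(th),np.sin(th)],[-np.sin(th),np.cos(th)]])
for n,a,b in(("tinB",(415,151),(442,327)),("tinA",(569,160),(267,302))):
    for p in(onz(T,t(*a),160),onz(S,s(*b),160)): print(n,p.round(1),"board",(B@(p[:2]-o)).round(1))
    print("height of top",tri(T,t(*a),S,s(*b))[0].round(1))
crop(S[0],360,235,390,265,18,"s31w",2.5);crop(T[0],240,125,270,155,18,"t31w",2.8)
a=cv2.imread("pics/s31w.png");b=cv2.imread("pics/t31w.png");cv2.imwrite("pics/w31.png",cv2.resize(np.hstack([a,b]),(800,400)))
# compare other objects with the first pictures
for n,c in(("scene",S),("top",T)):
    d=cv2.absdiff(cv2.imread(f"pics/{n}0.png"),c[0]).max(2);print(n,{k:int((d[y0:y1,x0:x1]>25).sum()) for k,(x0,y0,x1,y1) in ({"jar":(222,140,250,175),"mug/soap":(430,215,495,290),"scoop/timer":(425,168,490,213),"spoon":(180,225,222,275)} if n=="scene" else {"bowl":(425,183,490,247),"jar":(392,240,424,266),"mugsoap":(148,122,206,192),"scoop/timer":(138,208,200,265),"spoon":(396,128,435,176)}).items()})
E
```

```text
tinB [667.2  33.1 160. ] board [-3.4 65.1]
tinB [673.2  33.4 160. ] board [ 2.6 65.9]
height of top [668.9  33.4 152.7]
tinA [660.  -64.9 160. ] board [ -0.7 -33.1]
tinA [664.1 -64.8 160. ] board [  3.4 -32.6]
height of top [661.2 -65.1 155. ]
scene {'jar': 0, 'mug/soap': 0, 'scoop/timer': 0, 'spoon': 1117}
top {'bowl': 706, 'jar': 0, 'mugsoap': 0, 'scoop/timer': 0, 'spoon': 1203}
```

View pics/w31.png

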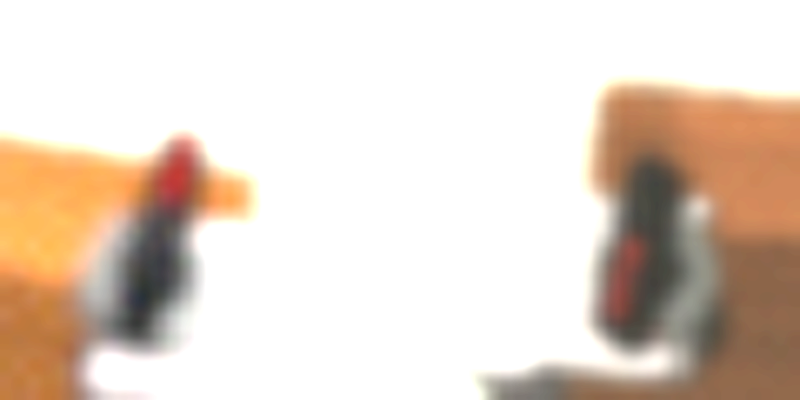

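```bash
python3 - <<'E'
from h import *
print(arm.close_job())
E
```

```text
the job is handed in; nothing more can be done
None
```

I turned the thumbscrew home until its clutch slipped, then stood both tins that were present upright on the board, heavy end down. I handed the job in at about 43 s of the 210 s limit.

- **Thumbscrew:** I turned it about 2.85 rad clockwise. The resisting torque jumped from about 0.05 to 0.14–0.20 N m near the end. The wing's final angle gives screw plus slip of about 3.28 rad, so the slip is roughly 0.28 rad. The collar's red line was hidden under the wing, so I could not check the slip against it directly.
- **Heavy ends:** Lifted at the middle, both tins pulled 0.12–0.14 N m towards their −y end, so I stood them with that end down. To keep the wrist clear of the bowl, I set the second tin down once and regripped it at a tilt.
- **Tins at the end:** In both camera views they stand free and upright, at board positions of about (0, +65) and (+1, −33) mm. The two cameras differ by up to 6 mm across the board. Crossing the two views put the tin tops at 153–155 mm, against 160 mm expected. I put that down to calibration error.
- **Other things:** The jar, mug, soap, scoop and timer show no change from the first pictures. The pixel comparison around the bowl and the spoon rest did show changes, which I take to be the arm and its shadow over them. I did not move the arm away to confirm.

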